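Stock the rotary assembly table and hold its index plunger out

TASK

Scoop up wire connectors from the blue tray with the scoop, not with the fingers, and tip at least three of them into the empty white dish on the rotary table, spilling none on the bench or in the other dishes, and stand the scoop back upright in the blue tray. Then take the black index-plunger knob, pull it fully up against its spring so that its pin is clear of the hole, and finish while still holding it there, so that the table could be turned. Leave everything else on the bench alone.

Things in the scene. Friction and masses are not known exactly. Their poses are not given: they have to be found in the camera images.
- tray: fixed open blue stock tray, outside 220 x 92 x 52, walls 4 thick (inside 212 x 84, 42 deep, its inner floor 10 above the bench). Origin under its centre on the bench; x axis along its length: the scoop starts at the -x end with its mouth to +x, the connectors lie ahead of it. The +x end wall slopes inside at 70 degrees, from the floor 91 ahead of the centre to the rim 106 ahead
- tray_floor (a point): centre of the tray's inner floor, same axes as the tray
- scoop: loose aluminium scoop, 140 g, standing in the tray. Pan 88 long (its back 42 behind the origin, its lip 46 ahead), 70 wide, side walls 32 high, floor 3 thick; its front 20 is a thinner, narrower nose 50 wide, open at the front (+x) and the top. A straight red grip bar rises from the pan's back. Origin on the underside; x towards the mouth, z up
- scoop_grip (a point): point to grip, on the middle line of the red bar: 56 behind the scoop's origin, 86 above its underside; axes are the scoop's. With the scoop level the bar leans back (to -x) 20 degrees from upright; 14 thick fore and aft, 24 wide along y, top 117 above the underside and 68 behind the origin. Pinched across its 24 mm it pivots between the fingers; pinch it fore and aft
- scoop_lip (a point): middle of the scoop's front lip, 46 ahead of the scoop's origin, 1 above its underside; scoop's axes
- conn0: loose orange wire connector, closed and round-ended, smooth plastic, 19 across and 27 long with a black band round it, 12 g, slides and rolls easily; origin at its centre, x along its length; starts lying in the tray
- conn1: loose orange wire connector, closed and round-ended, smooth plastic, 19 across and 27 long with a black band round it, 12 g, slides and rolls easily; origin at its centre, x along its length; starts lying in the tray
- conn2: loose orange wire connector, closed and round-ended, smooth plastic, 19 across and 27 long with a black band round it, 12 g, slides and rolls easily; origin at its centre, x along its length; starts lying in the tray
- conn3: loose orange wire connector, closed and round-ended, smooth plastic, 19 across and 27 long with a black band round it, 12 g, slides and rolls easily; origin at its centre, x along its length; starts lying in the tray
- conn4: loose orange wire connector, closed and round-ended, smooth plastic, 19 across and 27 long with a black band round it, 12 g, slides and rolls easily; origin at its centre, x along its length; starts lying in the tray
- dish: the empty white round dish on the rotary table: fixed, outside diameter 116, inside 108, 45 high, floor and wall 4 thick; underside 26 above the bench, so its rim is 71 above the bench. Origin under its centre. It stands on any one of three places; two grey dishes of the same size, filled with brass nuts and with black caps, stand on the others
- scoop_pan (a point): middle of the scoop's pan, 14 above its underside
- dish_mid (a point): point on the white dish's axis 18 above its inner floor (48 above the bench)
- dish_floor (a point): centre of the white dish's inner floor (30 above the bench)
- rotary: rotary assembly table, does not turn while it is locked: aluminium disc 340 across, top 26 above the bench, origin under its centre on the bench. The index plunger's grey bracket stands at its rim in its +x direction, its post 205 from the axis, its arm's top 94 above the bench; the three dishes stand 100 from the axis, at 60, 180 and -60 degrees from its +x
- plunger (a joint): index plunger travel in m, vertical: 0 = pin sprung home in the disc's hole, 0.018 = pulled fully up against its stop. The spring pulls back with about 6 N at 0 and 13 N at the stop; it snaps home when let go
- plunger_knob (a point): centre of the plunger's round black pull knob with a yellow dot on top: 28 across, 26 high, standing upright 152 from the table's axis; this point is 137 above the bench when home (the knob's underside 124, its top 150). Under it is a steel collar 22 across whose top is 106 above the bench, with free space between. Rises with the plunger
- canopy: brass lamp canopy, a dome 140 across, 58 high; origin under its centre; loose, leave alone
- ballast: black plastic module 85 x 50 x 28 with a blank white label; origin under its centre; loose, leave alone
- pliers: side cutters with green grips, about 150 long, 12 high, lying flat; origin at the pivot's underside; loose, leave alone
- screwdriver: screwdriver lying on the bench; loose, leave alone
- cap0: small white crimp cap standing upright, 16 across, 22 high; loose, leave alone
- cap1: small white crimp cap standing upright, 16 across, 22 high; loose, leave alone

How it is judged:
By the outcome, as a careful person would: the job done as asked, in the order asked, and still so for the second after the job is handed in, while the arm keeps its last pose, push and grip.
It also fails if it takes over 64 s, if anything falls off the work surface, if the arm or the gripper's body presses on something with over 40 N, if the wrist force passes 120 N, or if a joint passes its speed limit or range.

ROBOT

A 6-joint arm with a two-finger parallel gripper is mounted at the origin on the work surface. World frame = base frame: x ahead of the robot, y to its left, z up, the work surface at z = 0. Lengths are in mm, angles in rad, forces in N, time in s.
With the tool pointing down it reaches from about 275 to 750 mm from the base axis. Payload 10.2 kg.
Tool frame: the origin (TCP) lies at the very end of the fingers, on their centre line; the grasp point (between the pads) lies 19 mm behind it; z points along the fingers, x is the direction in which the jaws open and shut, and the axes are right-handed (so a half turn about z gives the same grasp; the last joint's range is limited). The gripper opens to 85 mm and grips with 20 to 120 N. Pads are 22 mm wide; open, the fingers measure 114 mm over their backs; the gripper's body (76 mm by 85 mm) begins 54 mm behind the grasp point. The pads swing forward as they close: fully open they stand 13 mm farther back than shut.
Start: joints at [-1.538, 0.313, 1.498, -0, 1.331, -0.223], TCP at [132.822, -507.927, 231.294] pointing down, gripper open.
Joint ranges: [-2.94, 2.94], [-0.97, 2.17], [0.19, 2.56], [-1.23, 4.37], [0.02, 3.11], [-2.88, 2.88]. Speed limits (rad/s): [2.39, 2.39, 3.01, 3.14, 3.14, 3.14].

INTERFACE

Orientations are given as a unit quaternion [w, x, y, z].
In Python, from rig import ctrl, cams gives the robot as it stands.
- The arm moves only by the tool play_rows, never from a script. Its argument "steps" is a list of rows, each a list of 2 entries, a list of its own where there are three numbers: the shift along the tool's x, y, z normalised to -1 to 1, where 1 is 0.75 m, then the turn, a rotation vector about the tool's x, y, z normalised to -1 to 1, where 1 is 45 degrees. A call has 1 to 20 rows; each row shifts and turns the commanded pose from where the row before left it, along the tool's axes as they then stand; what a row does not reach is not made up. A row lasts 1/10 s, in which the tool goes at most 50 mm and 8.59 degrees, less where a joint would pass 70% of its speed; a pose out of reach is approached as far as the arm can. A call with a number of a shift or a turn outside -1 to 1 is refused whole. A call with a gripper value outside its range is refused whole. "grip" is the closure, from 0 (fully open) to 1 (shut), set as the call begins (left out, the last holds). The fingers move at their own pace and stop on an object; "squeeze" is the grip in N (left out, the last holds). Time passes only in rows, so rows that do not move let the fingers close. It gives the time, the measured TCP pose, the force and the opening at its end, in the units of the state.
- ctrl.sense(): the state, without advancing time (a new reading comes with each control period).
- cams.capture(name): name is "scene" or "top" or "wrist"; returns the picture (384x512x3 uint8, red, green, blue); there is no depth.
- cams.camera_info(name): a dict with "fx", "fy", "cx", "cy" (pixels), "dist_coeffs" ([k1, k2, p1, p2, k3] as OpenCV has them; the pictures are not rectified), "xyz" and "attitude" of the camera in the world. Camera axes: x right, y up, looking along -z (the intrinsics and any distortion apply to the point x, -y, -z); pixel columns grow to the right and rows downward; lengths in mm; the calibration is good to about 2 mm. A picture is of the moment at which its call begins: read the wrist's pose just before it. camera_info takes no time and is no camera call; for the wrist camera it gives the pose at the moment of the call.
- ctrl.finish_job(): hands the job in, once; it reports no verdict.
Trained networks look in the newest picture that a camera, given by its name, has taken for a name from the list of things; names that differ only in an ending like _2 or _b are one class to them, and where a whole thing is asked for, a point or a joint stands for the part that bears it (a point fixed in the world has none). Each returns a list of dicts, best first, with "p" (0 to 1); they miss things now and then, are a little off and sometimes report something else, mostly with a low value. They report only what shows in the picture. A call takes as long as a camera call.
- cams.search_frame(camera, thing): "rect" ([centre column, centre row, width, height] in pixels, round what is visible of it).
- cams.tip_of(camera, thing): "pixel" ([column, row] in pixels: a listed point, or the origin of a listed thing).
The state is a dict: "time_s": time; "joints": joint angles; "dq": joint speeds; "tau": joint torques, N m; "eef_pos": TCP position; "ee_rot": TCP orientation; "force": force on the tool from outside, world axes, zero at the start; "wrist_torque": the same for the moment, N m; "grip_width": opening from 0.0 (shut) to 1.0 (fully open).
Only numpy, scipy, OpenCV 4.12 (cv2) and the standard library are available. Lean on these libraries where they do the work, as an engineer would, in place of code of your own. Each camera call takes 0.05 s, during which the arm holds its last target.

## Working session

There is one attempt and no reset: what is moved stays moved. The work goes in short steps, Python scripts to look and compute and a tool call to move; the robot and the scene stay as the last step left them, time stands still between calls to the robot, and variables do not carry over. Pictures are saved under pics/ and viewed, and the job is handed in when it is done.

Besides the shell and the picture viewer there is one more tool, called by a JSON object that holds its "method" and its "body", one argument or row to a line. play_rows: Moves the arm, as the interface text tells. Its arguments: {"type":"object","properties":{"steps":{"type":"array"},"grip":{"type":"number"},"squeeze":{"type":"number"}},"required":["steps"]}

```bash
ls; mkdir -p pics; python3 - <<'E'
from rig import ctrl, cams
import cv2
print(ctrl.sense())
for n in ["scene","top","wrist"]:
    im=cams.capture(n); cv2.imwrite(f"pics/{n}0.png",cv2.cvtColor(im,cv2.COLOR_RGB2BGR)); print(n,cams.camera_info(n))
E
```

```text
pics
{'time_s': 0.0, 'joints': array([-1.53840720e+00,  3.13431113e-01,  1.49847248e+00,  8.58290328e-06,
        1.33102315e+00, -2.23414119e-01]), 'dq': array([ 1.75717165e-03,  1.26691273e-03,  1.25285124e-03,  1.06419693e-03,
        2.04082693e-05, -3.58775436e-04]), 'tau': array([ 5.12316601e-04, -4.12262034e+01, -2.59743726e+01, -9.52753703e-05,
        4.12504451e-03,  7.16722042e-06]), 'eef_pos': array([ 132.81086433, -507.63800147,  230.73142684]), 'ee_rot': array([-5.17154987e-04,  7.91523868e-01, -6.11137890e-01, -4.21323557e-04]), 'force': array([ 0.86723821,  0.52322597, -0.3686244 ]), 'wrist_torque': array([ 0.04821877, -0.01822778,  0.03640189]), 'grip_width': 1.002735595708303}
scene {'fx': 367.8057278329095, 'fy': 367.8057278329095, 'cx': 251.86775307295014, 'cy': 195.74987394321195, 'dist_coeffs': array([-0.08713163,  0.        ,  0.        ,  0.        ,  0.        ]), 'xyz': array([1109.79610741,  662.14135553,  875.458994  ]), 'attitude': array([0.30624474, 0.13699724, 0.36369067, 0.86900806])}
top {'fx': 460.23328795206527, 'fy': 460.23328795206527, 'cx': 254.38659064014752, 'cy': 189.55496281212012, 'dist_coeffs': array([-0.02534128,  0.        ,  0.        ,  0.        ,  0.        ]), 'xyz': array([ 453.77681412,   49.44737929, 1274.14339673]), 'attitude': array([-0.69694159, -0.05598204,  0.04915148,  0.7132479 ])}
wrist {'fx': 305.3281379260489, 'fy': 305.3281379260489, 'cx': 257.43060037954285, 'cy': 196.77749146035018, 'dist_coeffs': array([-0.0509684,  0.       ,  0.       ,  0.       ,  0.       ]), 'xyz': array([ 204.88556645, -490.09356774,  373.03825954]), 'attitude': array([ 0.7830414 , -0.11682981,  0.09098091, -0.60408561])}
```

View pics/top0.png

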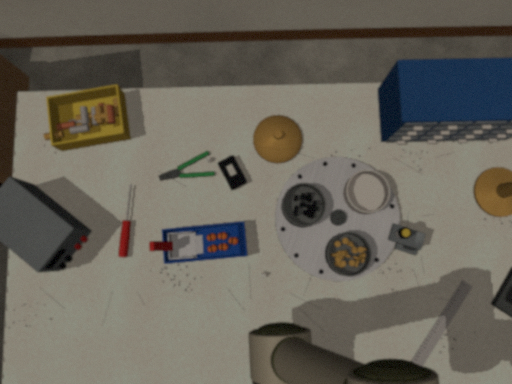

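View pics/scene0.png

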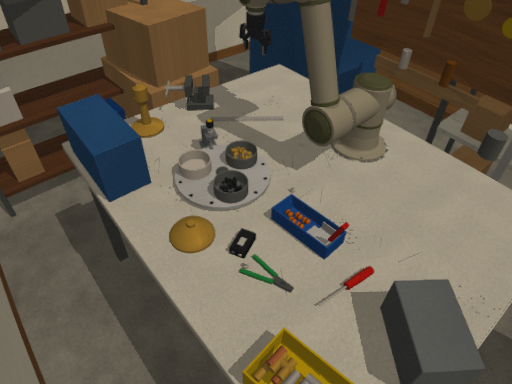

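View pics/wrist0.png

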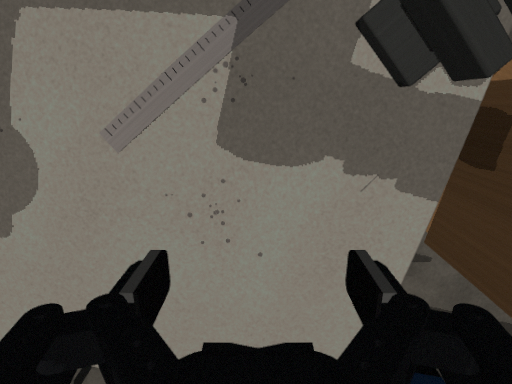

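The top view shows the tray at about (204,242), with the scoop's red bar at its left end (160,245). The rotary table is at (340,217), the empty white dish at (368,191) and the knob at (406,232). The scene view agrees.

```bash
cat > h.py <<'E'
import numpy as np, cv2
from scipy.spatial.transform import Rotation as R
def Rq(q): return R.from_quat([q[1],q[2],q[3],q[0]])
def ray(info,px):
    K=np.array([[info['fx'],0,info['cx']],[0,info['fy'],info['cy']],[0,0,1]])
    u=cv2.undistortPoints(np.array([[px]],float),K,np.array(info['dist_coeffs']))[0,0]
    d=Rq(info['attitude']).apply([u[0],-u[1],-1]); return np.array(info['xyz']),d/np.linalg.norm(d)
def onz(info,px,z):
    o,d=ray(info,px); return o+d*(z-o[2])/d[2]
def proj(info,P):
    P=np.atleast_2d(P); c=Rq(info['attitude']).inv().apply(P-info['xyz'])*[1,-1,-1]
    K=np.array([[info['fx'],0,info['cx']],[0,info['fy'],info['cy']],[0,0,1]])
    return cv2.projectPoints(c.astype(float),np.zeros(3),np.zeros(3),K,np.array(info['dist_coeffs']))[0][:,0]
def tri(rays):
    A=0;b=0
    for o,d in rays:
        M=np.eye(3)-np.outer(d,d); A=A+M; b=b+M@o
    p=np.linalg.solve(A,b); return p,[np.linalg.norm((np.eye(3)-np.outer(d,d))@(p-o)) for o,d in rays]
E
python3 - <<'E'
from rig import ctrl,cams
from h import *
np.set_printoptions(precision=1,suppress=True)
I={c:cams.camera_info(c) for c in("top","scene")}
for t,z in [("tray",0),("tray_floor",10),("scoop",10),("scoop_grip",96),("scoop_lip",11),("dish",26),("dish_floor",30),("rotary",0),("plunger_knob",137),("conn0",20)]:
    r={c:cams.tip_of(c,t) for c in I}
    for c in I:
        for q in r[c][:5 if t=="conn0" else 2]: print(t,c,np.array(q['pixel']),round(q['p'],2),onz(I[c],q['pixel'],z))
    try:
        print("   tri",*tri([ray(I[c],r[c][0]['pixel']) for c in I]))
    except Exception as e: print(e)
print(ctrl.sense()['time_s'])
E
```

```text
tray top [203.7 243. ] 0.79 [499.3 202.7   0. ]
tray top [212.4 244.9] 0.58 [493.6 178.7   0. ]
tray scene [304.7 230.8] 0.62 [501.3 198.3   0. ]
   tri [500.8 200.8   1.6] [np.float64(2.2672589648478687), np.float64(2.267258964847685)]
tray_floor top [205.6 241. ] 0.94 [504.3 196.2  10. ]
tray_floor scene [307.  230.2] 0.88 [500.9 206.4  10. ]
tray_floor scene [296.5 222.6] 0.7 [504.5 163.4  10. ]
   tri [501.3 200.5   5.6] [np.float64(4.934798936928061), np.float64(4.934798936928107)]
scoop top [185.8 246.6] 0.65 [490.3 250.6  10. ]
scoop top [364.1 193.9] 0.46 [ 624. -244.   10.]
scoop scene [319.9 239. ] 0.82 [495.1 255.7  10. ]
scoop scene [196.7 164.9] 0.7 [ 595.  -269.9   10. ]
   tri [490.2 252.    2.7] [np.float64(0.39039151496946567), np.float64(0.3903915149695091)]
scoop_grip top [156.1 245.1] 0.78 [493.2 312.9  96. ]
scoop_grip top [362.4 194.9] 0.19 [ 609.9 -219.5   96. ]
scoop_grip scene [341.4 228.3] 0.82 [480.3 307.7  96. ]
scoop_grip scene [289.5 210.8] 0.37 [548.6 166.9  96. ]
   tri [491.6 311.8 108.2] [np.float64(1.9931253879655317), np.float64(1.9931253879654942)
[... 1256 characters left out ...]
  137. ]
   tri [ 504.3 -315.3  127.9] [np.float64(1.2492733439463741), np.float64(1.2492733439464703)]
conn0 top [266.5 276.8] 0.68 [404.7  32.3  20. ]
conn0 top [221.1 237.2] 0.63 [513.3 152.8  20. ]
conn0 top [235.1 240. ] 0.63 [504.8 114.9  20. ]
conn0 top [213.7 244.8] 0.6 [493.2 173.1  20. ]
conn0 top [217.6 245.7] 0.55 [490.5 162.6  20. ]
conn0 scene [290.1 218.6] 0.61 [515.6 144.5  20. ]
conn0 scene [299.5 222.9] 0.47 [505.  175.9  20. ]
conn0 scene [305.3 219.7] 0.46 [481.3 177.7  20. ]
conn0 scene [288.  212.5] 0.45 [502.8 121.1  20. ]
conn0 scene [299.  217.3] 0.36 [489.7 158.   20. ]
   tri [ 394.7   33.2 -158.4] [np.float64(4.486245556393588), np.float64(4.486245556393688)]
1.15
```

```bash
python3 - <<'E'
from h import *
a=cv2.imread("pics/top0.png"); cv2.imwrite("pics/topcrop.png",np.vstack([cv2.resize(a[212:272,140:260],None,fx=6,fy=5,interpolation=cv2.INTER_CUBIC)]))
b=cv2.imread("pics/scene0.png"); cv2.imwrite("pics/scenecrop.png",cv2.resize(b[190:262,262:362],None,fx=7,fy=7,interpolation=cv2.INTER_CUBIC))
c=a[145:290,265:440]; cv2.imwrite("pics/topcrop2.png",cv2.resize(c,None,fx=4,fy=4,interpolation=cv2.INTER_CUBIC))
E
```

```text
(no output)
```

View pics/topcrop.png

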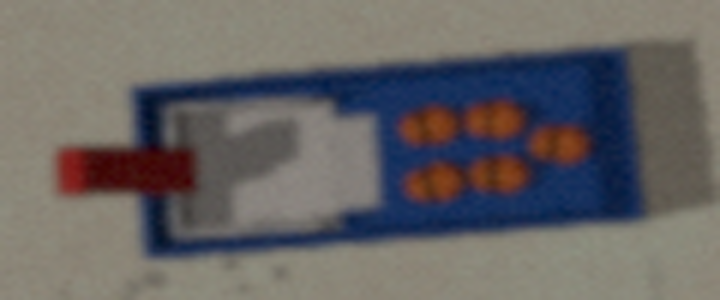

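View pics/scenecrop.png

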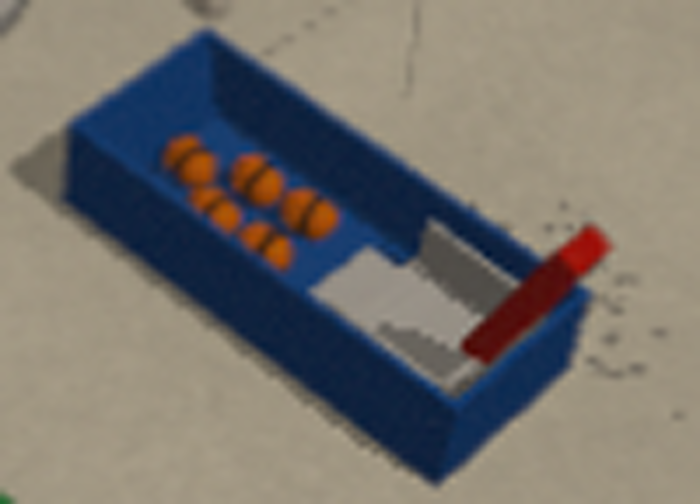

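View pics/topcrop2.png

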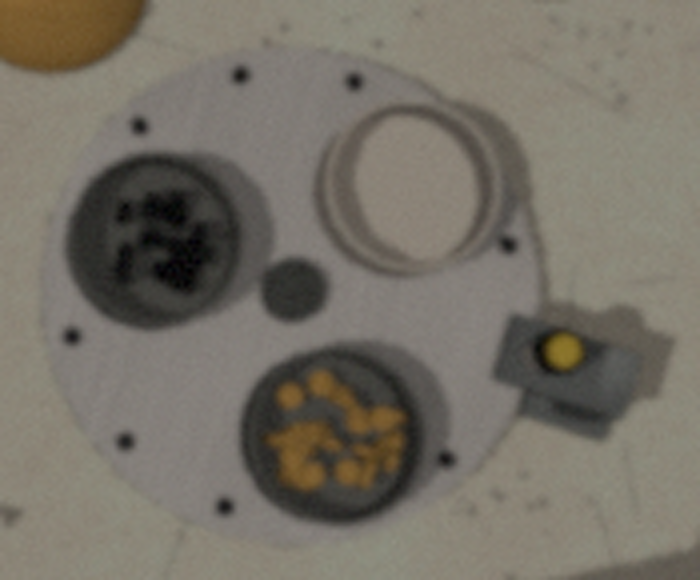

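```bash
python3 - <<'E'
from rig import cams
from h import *
from scipy.optimize import least_squares
np.set_printoptions(precision=2,suppress=True)
T=cams.camera_info("top");S=cams.camera_info("scene")
# tray local corners at rim: (-x,+y)... top image: left=-x end; up in image = world +x
tp=np.array([[133/6+140,88/5+212],[628/6+140,48/5+212],[642/6+140,214/5+212],[147/6+140,255/5+212]])
sp=np.array([[327.3,247.4],[272,207.9],[291.6,194.6],[346.3,231.9]])
L=np.array([[-110,46,52],[110,46,52],[110,-46,52],[-110,-46,52]])
def place(p,L): 
    c,s=np.cos(p[2]),np.sin(p[2]); return np.c_[p[0]+c*L[:,0]-s*L[:,1],p[1]+s*L[:,0]+c*L[:,1],L[:,2]]
for w in ([1,0],[0,1],[1,1]):
    f=lambda p:np.r_[w[0]*(proj(T,place(p,L))-tp).ravel(),w[1]*(proj(S,place(p,L))-sp).ravel()]
    r=least_squares(f,[500,200,-1.5]); print(r.x,np.abs(r.fun).max())
tray=r.x
# scoop: points in top: crop
c=lambda x,y:[140+x/6,212+y/5]
g=lambda x,y:onz(T,c(x,y),0)
def loc(P,p=tray):
    c_,s=np.cos(p[2]),np.sin(p[2]); d=np.array(P)[:2]-p[:2]; return np.array([c_*d[0]+s*d[1],-s*d[0]+c_*d[1]])
print("lip",loc(onz(T,c(379,160),11)), "bar top",loc(onz(T,c(71,171),127)),"nosecorners",loc(onz(T,c(376,115),11)),loc(onz(T,c(380,207),11)))
for q in [(428,126),(495,119),(433,182),(499,175),(560,144)]: print("conn",loc(onz(T,c(*q),19.5)))
sc=lambda x,y:[262+x/7,190+y/7]
for q in [(190,160),(258,180),(310,213),(217,210),(268,245)]: print("connS",loc(onz(S,sc(*q),19.5)))
print("bar top S",loc(onz(S,sc(597,245),127)))
# rotary: disc outline, dish, knob
t2=lambda x,y:[265+x/4,145+y/4]
for n,q,z in [("white rim",(410,188),71),("black",(152,240),71),("brass",(332,434),71),("disc",(293,297),26),("knob dot",(563,350),150),("hub",(294,289),30)]:
    print(n,onz(T,t2(*q),z))
E
```

```text
[499.65 194.15  -1.5 ] 0.8275532232643172
[496.55 200.05  -1.49] 1.2986650047328396
[498.2  196.65  -1.5 ] 1.4915530514538773
lip [-6.31 -1.47] bar top [-120.26    0.54] nosecorners [-5.67 23.1 ] [ -7.94 -26.89]
conn [18.34 14.33]
conn [48.92 15.14]
conn [ 18.05 -16.02]
conn [ 48.07 -15.17]
conn [77.03 -1.21]
connS [72.4  -3.06]
connS [ 43.   -16.58]
connS [ 13.76 -18.61]
connS [43.44 10.74]
connS [14.06  9.65]
bar top S [-128.15   -5.03]
white rim [ 620.61 -239.11   71.  ]
black [590.2  -67.73  71.  ]
brass [ 461.21 -179.38   71.  ]
disc [ 554.14 -166.22   26.  ]
knob dot [ 507.93 -307.54  150.  ]
hub [ 559.22 -166.47   30.  ]
```

```bash
cat >> h.py <<'E'
def rows(p0,R0,p1,R1,n,last=None):
    """straight interpolation, n rows; prints rounded rows; returns end pose"""
    dv=(R0.inv()*R1).as_rotvec(); out=[]; p=np.array(p0,float); Rc=R0
    for i in range(1,n+1):
        s=i/n; s=s if last is None else last(s)
        pt=np.array(p0)+(np.array(p1)-p0)*s; Rt=R0*R.from_rotvec(dv*s)
        sh=Rc.inv().apply(pt-p)/750; tu=(Rc.inv()*Rt).as_rotvec()/(np.pi/4)
        sh=np.round(sh,4); tu=np.round(tu,4)
        p=p+Rc.apply(sh*750); Rc=Rc*R.from_rotvec(tu*np.pi/4); out.append([(sh+0.).tolist(),(tu+0.).tolist()])
    return out,p,Rc
def smooth(s): return s*s*(3-2*s)
def show(o):
    import json
    print("["+",".join(json.dumps(r).replace(" ","") for r in o)+"]")
def toolR(yaw,lean):
    """tool x along pan forward; lean = angle (rad) the handle axis leans back from vertical"""
    f=np.array([np.cos(yaw),np.sin(yaw),0]); z=np.sin(lean)*f-np.array([0,0,np.cos(lean)])
    x=np.cos(lean)*f+np.array([0,0,np.sin(lean)]); return R.from_matrix(np.c_[x,np.cross(z,x),z])
E
python3 - <<'E'
from rig import cams,ctrl
from h import *
np.set_printoptions(precision=2,suppress=True)
T=cams.camera_info("top");S=cams.camera_info("scene")
c=lambda x,y:[140+x/6,212+y/5]
sc=lambda x,y:[262+x/7,190+y/7]
print(tri([ray(T,c(71,171)),ray(S,sc(597,245))]))
print(tri([ray(T,c(379,160)),ray(S,sc(341,268))]))
for a,b in zip([(133,88),(628,48),(642,214),(147,255)],[(457,402),(70,125),(207,32),(590,293)]): print(tri([ray(T,c(*a)),ray(S,sc(*b))]))
s=ctrl.sense(); R0=Rq(s['ee_rot'])
yaw=-1.5; f=np.array([np.cos(yaw),np.sin(yaw),0])
grip=np.array([498.2,197,0])-110*f+[0,0,96]
print(grip)
R1=toolR(yaw,np.radians(20)); tz=R1.as_matrix()[:,2]
p1=grip+19*tz-90*tz; print(p1, (R0.inv()*R1).as_rotvec()*57.3)
via=np.array([330,-330,330])
E
```

```text
(array([486.81, 320.56, 126.66]), [np.float64(4.769679654138012), np.float64(4.7696796541379545)])
(array([492.8 , 206.45,  14.02]), [np.float64(5.206740662173552), np.float64(5.206740662173601)])
(array([533.67, 308.6 ,  53.31]), [np.float64(2.533856150690154), np.float64(2.533856150690195)])
(array([549.68,  89.66,  46.68]), [np.float64(3.4576802338409722), np.float64(3.45768023384085)])
(array([461.6 ,  85.37,  48.36]), [np.float64(3.6994424339250536), np.float64(3.699442433925201)])
(array([445.32, 303.1 ,  50.67]), [np.float64(3.3044448921119423), np.float64(3.3044448921118827)])
[490.42 306.72  96.  ]
[488.7  330.95 162.72] [-1.85 19.95 10.49]
```

```bash
python3 - <<'E'
from rig import cams,ctrl
from h import *
s=ctrl.sense(); R0=Rq(s['ee_rot']); yaw=-1.5
R1=toolR(yaw,np.radians(20)); tz=R1.as_matrix()[:,2]
grip=np.array([490.4,306.7,96]); p1=grip+19*tz-130*tz
via=np.array([440,-80,280]);
o,p,Rc=rows(s['eef_pos'],R0,via,R0,13); show(o)
o2,p,Rc=rows(p,Rc,p1,R1,14,smooth); show(o2); print(p,p1)
E
```

```text
[[[-0.0345,-0.0416,-0.005],[0.0,0.0,0.0]],[[-0.0345,-0.0416,-0.005],[0.0,0.0,0.0]],[[-0.0345,-0.0416,-0.005],[0.0,0.0,0.0]],[[-0.0345,-0.0415,-0.005],[0.0,0.0,0.0]],[[-0.0345,-0.0416,-0.005],[0.0,0.0,0.0]],[[-0.0344,-0.0416,-0.005],[0.0,0.0,0.0]],[[-0.0345,-0.0416,-0.005],[0.0,0.0,0.0]],[[-0.0345,-0.0416,-0.005],[0.0,0.0,0.0]],[[-0.0345,-0.0416,-0.005],[0.0,0.0,0.0]],[[-0.0345,-0.0415,-0.0049],[0.0,0.0,0.0]],[[-0.0345,-0.0416,-0.005],[0.0,0.0,0.0]],[[-0.0345,-0.0416,-0.005],[0.0,0.0,0.0]],[[-0.0345,-0.0416,-0.005],[0.0,0.0,0.0]]]
[[[-0.0077,-0.003,0.0015],[-0.0006,0.0065,0.0034]],[[-0.0218,-0.0083,0.0043],[-0.0017,0.0181,0.0095]],[[-0.0336,-0.0125,0.006],[-0.0026,0.0277,0.0146]],[[-0.0432,-0.0155,0.0067],[-0.0033,0.0356,0.0187]],[[-0.0508,-0.0173,0.0063],[-0.0038,0.0413,0.0218]],[[-0.0561,-0.0181,0.005],[-0.0042,0.0452,0.0238]],[[-0.059,-0.0177,0.0032],[-0.0044,0.0472,0.0248]],[[-0.0594,-0.0165,0.0008],[-0.0043,0.0472,0.0248]],[[-0.0572,-0.0148,-0.0013],[-0.0042,0.0452,0.0238]],[[-0.0525,-0.0125,-0.0031],[-0.0039,0.0413,0.0217]],[[-0.0452,-0.01,-0.0042],[-0.0033,0.0356,0.0187]],[[-0.0354,-0.0073,-0.0043],[-0.0025,0.0278,0.0146]],[[-0.0229,-0.0044,-0.0033],[-0.0017,0.018,0.0095]],[[-0.0083,-0.0016,-0.0013],[-0.0006,0.0065,0.0034]]]
[487.73889551 344.61105146 200.31073355] [487.71451619 344.56913499 200.30588091]
```

{"method": "play_rows", "body": {
  "steps": [
    [[-0.015, -0.018, -0.002], [0, 0, 0]],
    [[-0.0345, -0.0416, -0.005], [0, 0, 0]],
    [[-0.0345, -0.0416, -0.005], [0, 0, 0]],
    [[-0.0345, -0.0416, -0.005], [0, 0, 0]],
    [[-0.0345, -0.0416, -0.005], [0, 0, 0]],
    [[-0.0345, -0.0416, -0.005], [0, 0, 0]],
    [[-0.0345, -0.0416, -0.005], [0, 0, 0]],
    [[-0.0345, -0.0416, -0.005], [0, 0, 0]],
    [[-0.0345, -0.0416, -0.005], [0, 0, 0]],
    [[-0.0345, -0.0416, -0.005], [0, 0, 0]],
    [[-0.0345, -0.0416, -0.005], [0, 0, 0]],
    [[-0.0345, -0.0416, -0.005], [0, 0, 0]],
    [[-0.0345, -0.0416, -0.005], [0, 0, 0]],
    [[-0.0195, -0.0236, -0.003], [0, 0, 0]]
  ]
}}

```text
time_s: 2.55
eef_pos: [441.2, -77.6, 280.4]
ee_rot: [-0.0, 0.792, -0.61, 0.0]
force: [-0.8, -0.9, 0.2]
grip_width: 0.999
```

{"method": "play_rows", "body": {
  "steps": [
    [[-0.0077, -0.003, 0.0015], [-0.0006, 0.0065, 0.0034]],
    [[-0.0218, -0.0083, 0.0043], [-0.0017, 0.0181, 0.0095]],
    [[-0.0336, -0.0125, 0.006], [-0.0026, 0.0277, 0.0146]],
    [[-0.0432, -0.0155, 0.0067], [-0.0033, 0.0356, 0.0187]],
    [[-0.0508, -0.0173, 0.0063], [-0.0038, 0.0413, 0.0218]],
    [[-0.0561, -0.0181, 0.005], [-0.0042, 0.0452, 0.0238]],
    [[-0.059, -0.0177, 0.0032], [-0.0044, 0.0472, 0.0248]],
    [[-0.0594, -0.0165, 0.0008], [-0.0043, 0.0472, 0.0248]],
    [[-0.0572, -0.0148, -0.0013], [-0.0042, 0.0452, 0.0238]],
    [[-0.0525, -0.0125, -0.0031], [-0.0039, 0.0413, 0.0217]],
    [[-0.0452, -0.01, -0.0042], [-0.0033, 0.0356, 0.0187]],
    [[-0.0354, -0.0073, -0.0043], [-0.0025, 0.0278, 0.0146]],
    [[-0.0229, -0.0044, -0.0033], [-0.0017, 0.018, 0.0095]],
    [[-0.0083, -0.0016, -0.0013], [-0.0006, 0.0065, 0.0034]],
    [[0, 0, 0], [0, 0, 0]],
    [[0, 0, 0], [0, 0, 0]]
  ]
}}

```text
time_s: 4.15
eef_pos: [488.2, 343.5, 200.7]
ee_rot: [0.118, 0.72, -0.672, 0.127]
force: [-0.4, -0.2, -0.2]
grip_width: 0.996
```

```bash
python3 - <<'E'
from rig import ctrl, cams
import cv2
s=ctrl.sense();print(s['time_s'],s['eef_pos'],s['ee_rot'],s['joints'])
im=cams.capture("wrist"); cv2.imwrite("pics/w1.png",cv2.cvtColor(im,cv2.COLOR_RGB2BGR)); print(cams.camera_info("wrist"))
E
```

```text
4.15 [488.15386721 343.54002389 200.71252965] [ 0.11835715  0.72027882 -0.67160559  0.12702729] [ 0.54822978  0.61813525  1.15573116 -0.30871821  1.53533231  2.08626934]
{'fx': 305.3281379260489, 'fy': 305.3281379260489, 'cx': 257.43060037954285, 'cy': 196.77749146035018, 'dist_coeffs': array([-0.0509684,  0.       ,  0.       ,  0.       ,  0.       ]), 'xyz': array([559.03300973, 396.23666894, 334.4732059 ]), 'attitude': array([ 0.69501478, -0.22357213, -0.02606215, -0.68285483])}
```

View pics/w1.png

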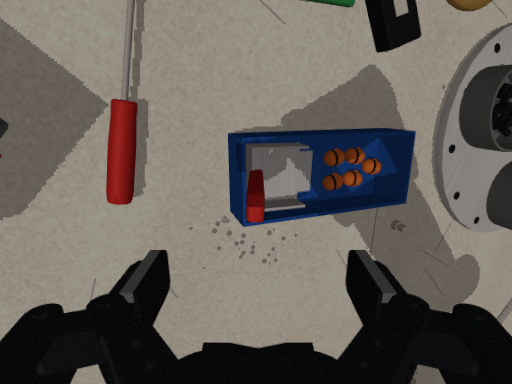

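The wrist view shows the tray rim corners at about (229,133), (415,131), (407,203) and (244,224). The bar top is at (256,213), and all five connectors lie ahead of the lip.

```bash
python3 - <<'E'
from h import *
a=cv2.imread("pics/w1.png"); cv2.imwrite("pics/w1c.png",cv2.resize(a[120:235,220:425],None,fx=3.8,fy=3.8,interpolation=cv2.INTER_CUBIC))
E
python3 - <<'E'
from rig import cams,ctrl
from h import *
np.set_printoptions(precision=2,suppress=True)
W=cams.camera_info("wrist")
for t,z in [("tray_floor",10),("scoop_grip",96),("scoop_lip",11),("scoop",10)]:
    for q in cams.tip_of("wrist",t)[:2]: print(t,np.array(q['pixel']),q['p'],onz(W,q['pixel'],z))
E
```

```text
tray_floor [319.2 167.3] 0.75 [497.36 191.68  10.  ]
scoop_grip [256.  194.5] 0.55 [489.72 305.79  96.  ]
scoop_lip [309.8 171. ] 0.65 [492.9  205.05  11.  ]
scoop_lip [350.8 157.1] 0.62 [510.99 147.09  11.  ]
scoop [277.6 174. ] 0.9 [489.18 247.59  10.  ]
```

View pics/w1c.png

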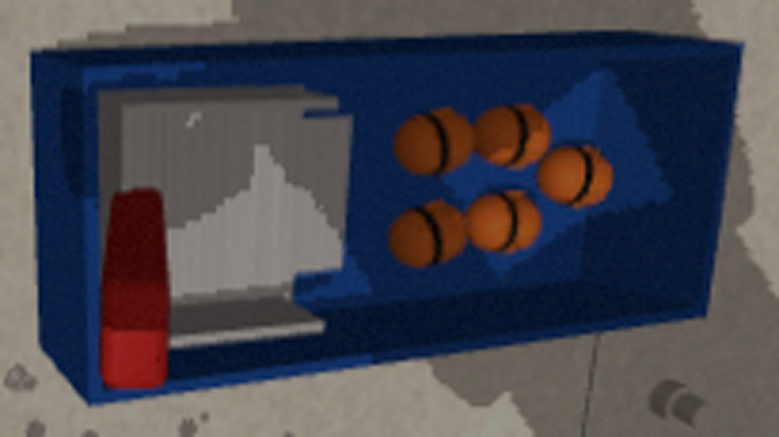

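```bash
python3 - <<'E'
from rig import cams
from h import *
from scipy.optimize import least_squares
np.set_printoptions(precision=2,suppress=True)
T=cams.camera_info("top");S=cams.camera_info("scene");W=cams.camera_info("wrist")
tp=np.array([[133/6+140,88/5+212],[628/6+140,48/5+212],[642/6+140,214/5+212],[147/6+140,255/5+212]])
sp=np.array([[327.3,247.4],[272,207.9],[291.6,194.6],[346.3,231.9]])
wc=lambda x,y:[220+x/3.8,120+y/3.8]
wp=np.array([wc(31,53),wc(741,43),wc(709,316),wc(90,404)])
L=np.array([[-110,46,52],[110,46,52],[110,-46,52],[-110,-46,52]])
def place(p,L): 
    c,s=np.cos(p[2]),np.sin(p[2]); return np.c_[p[0]+c*L[:,0]-s*L[:,1],p[1]+s*L[:,0]+c*L[:,1],L[:,2]]
for w in ([0,0,1],[1,0,1],[1,.7,1]):
    f=lambda p:np.r_[w[0]*(proj(T,place(p,L))-tp).ravel(),w[1]*(proj(S,place(p,L))-sp).ravel(),w[2]*(proj(W,place(p,L))-wp).ravel()]
    r=least_squares(f,[500,200,-1.5]); print(r.x,np.abs(r.fun).max())
tray=r.x
def loc(P,p=tray):
    c_,s=np.cos(p[2]),np.sin(p[2]); d=np.array(P)[:2]-p[:2]; return np.array([c_*d[0]+s*d[1],-s*d[0]+c_*d[1]])
print("nose corners",loc(onz(W,wc(353,116),12)),loc(onz(W,wc(341,272),12)))
print("bar top front edge", loc(onz(W,wc(105,328),127)),loc(onz(W,wc(168,328),127)),"rear",loc(onz(W,wc(104,386),127)),loc(onz(W,wc(166,388),127)))
print("pan sides", loc(onz(W,wc(98,90),42)),loc(onz(W,wc(336,96),42)),loc(onz(W,wc(323,325),42)))
for q in [(434,143),(512,135),(428,235),(504,222),(576,176)]: print("conn",loc(onz(W,wc(*q),19.5)))
c=lambda x,y:[140+x/6,212+y/5]
print(loc(tri([ray(T,c(71,171)),ray(W,wc(136,358))])[0]),tri([ray(T,c(71,171)),ray(W,wc(136,358))]))
E
```

```text
[497.96 200.67  -1.49] 7.749925077304141
[498.12 199.51  -1.49] 8.99053277486263
[498.05 199.55  -1.49] 8.946471575651145
nose corners [-4.02 20.51] [ -6.   -30.83]
bar top front edge [-125.      1.55] [-111.61   -0.14] rear [-125.46  -10.75] [-112.08  -13.13]
pan sides [-98.3  37.1] [-27.29  31.75] [-28.68 -36.9 ]
conn [21.79 11.4 ]
conn [52.   12.11]
conn [ 21.73 -19.11]
conn [ 51.65 -17.42]
conn [80.12 -3.77]
[-118.29   -1.52] (array([487.04, 317.34, 131.14]), [np.float64(3.024633546419124), np.float64(3.0246335464190834)])
```

```bash
python3 - <<'E'
from rig import cams
from h import *
from scipy.optimize import least_squares
np.set_printoptions(precision=2,suppress=True)
T=cams.camera_info("top");S=cams.camera_info("scene");W=cams.camera_info("wrist")
tp=np.array([[133/6+140,88/5+212],[628/6+140,48/5+212],[642/6+140,214/5+212],[147/6+140,255/5+212]])
sp=np.array([[327.3,247.4],[272,207.9],[291.6,194.6],[346.3,231.9]])
wc=lambda x,y:[220+x/3.8,120+y/3.8]
wp=np.array([wc(709,316),wc(90,404),wc(31,53),wc(40,345)])
L=np.array([[-110,46,52],[110,46,52],[110,-46,52],[-110,-46,52]])
LW=np.array([[110,-46,52],[-110,-46,52],[-110,46,0],[-110,-46,0]])
def place(p,L): 
    c,s=np.cos(p[2]),np.sin(p[2]); return np.c_[p[0]+c*L[:,0]-s*L[:,1],p[1]+s*L[:,0]+c*L[:,1],L[:,2]]
for w in ([0,0,1],[1,0,1],[1,.7,1]):
    f=lambda p:np.r_[w[0]*(proj(T,place(p,L))-tp).ravel(),w[1]*(proj(S,place(p,L))-sp).ravel(),w[2]*(proj(W,place(p,LW))-wp).ravel()]
    r=least_squares(f,[500,200,-1.5]); print(r.x,np.abs(r.fun).max())
tray=r.x
def loc(P,p=tray):
    c_,s=np.cos(p[2]),np.sin(p[2]); d=np.array(P)[:2]-p[:2]; return np.array([c_*d[0]+s*d[1],-s*d[0]+c_*d[1]])
print("nose corners",loc(onz(W,wc(353,116),12)),loc(onz(W,wc(341,272),12)))
print("bar top front edge", loc(onz(W,wc(105,328),127)),loc(onz(W,wc(168,328),127)),"rear",loc(onz(W,wc(104,386),127)),loc(onz(W,wc(166,388),127)))
print(np.array(W['xyz']))
E
```

```text
[496.35 194.75  -1.49] 0.8922612513663353
[496.99 194.72  -1.49] 1.8734052063165336
[496.93 195.02  -1.49] 1.903210637229222
nose corners [-8.49 21.98] [-10.39 -29.37]
bar top front edge [-129.44    2.82] [-116.04    1.15] rear [-129.87   -9.48] [-116.49  -11.84]
[558.86 396.85 334.39]
```

```bash
python3 - <<'E'
from rig import cams,ctrl
from h import *
s=ctrl.sense(); R0=Rq(s['ee_rot']); print(s['eef_pos'])
R1=toolR(-1.49,np.radians(20)); tz=R1.as_matrix()[:,2]
g=np.array([489,306,96])
o,p,Rc=rows(s['eef_pos'],R0,g+19*tz,R1,8,smooth); show(o); print(p,g+19*tz)
E
```

```text
[488.03993952 344.12358389 200.8105367 ]
[[[0.0,0.0001,0.0075],[0.0002,0.0,-0.0006]],[[0.0,0.0003,0.0197],[0.0004,0.0,-0.0014]],[[0.0,0.0003,0.0279],[0.0007,0.0001,-0.0021]],[[0.0,0.0005,0.0319],[0.0007,0.0001,-0.0024]],[[0.0,0.0005,0.032],[0.0008,0.0,-0.0024]],[[0.0,0.0004,0.0278],[0.0006,0.0001,-0.0021]],[[0.0,0.0003,0.0197],[0.0005,0.0,-0.0014]],[[0.0,0.0001,0.0075],[0.0002,0.0,-0.0006]]]
[489.53340238 299.4948383   78.17362462] [489.52447439 299.52281661  78.14584021]
```

{"method": "play_rows", "body": {
  "steps": [
    [[0, 0.0001, 0.0075], [0.0002, 0, -0.0006]],
    [[0, 0.0003, 0.0197], [0.0004, 0, -0.0014]],
    [[0, 0.0003, 0.0279], [0.0007, 0, -0.0021]],
    [[0, 0.0005, 0.0319], [0.0007, 0, -0.0024]],
    [[0, 0.0005, 0.032], [0.0008, 0, -0.0024]],
    [[0, 0.0004, 0.0278], [0.0006, 0, -0.0021]],
    [[0, 0.0003, 0.0197], [0.0005, 0, -0.0014]],
    [[0, 0.0001, 0.0075], [0.0002, 0, -0.0006]],
    [[0, 0, 0], [0, 0, 0]]
  ]
}}

```text
time_s: 5.3
eef_pos: [489.1, 299.7, 77.3]
ee_rot: [0.118, 0.724, -0.667, 0.127]
force: [1.0, -0.4, -0.2]
grip_width: 0.995
```

```bash
python3 - <<'E'
from rig import ctrl, cams
import cv2
s=ctrl.sense();print(s['time_s'],s['eef_pos'],s['ee_rot'],s['force'])
im=cams.capture("wrist"); im2=cams.capture("scene")[180:270,262:372]
im2=cv2.resize(im2,(469,384))
import numpy as np
cv2.imwrite("pics/w2.png",cv2.cvtColor(cv2.resize(np.hstack([im[:,60:420],im2]),None,fx=.95,fy=.95),cv2.COLOR_RGB2BGR))
E
```

```text
5.3 [489.11276462 299.71933385  77.28831613] [ 0.11836973  0.72412937 -0.66739202  0.12733087] [ 1.04469341 -0.39015721 -0.18772259]
```

View pics/w2.png

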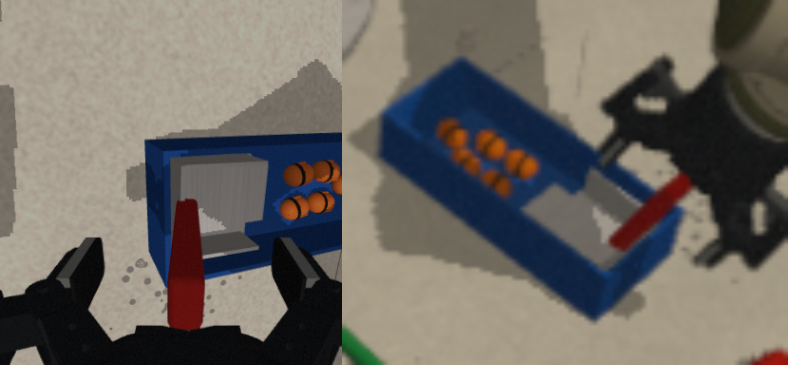

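{"method": "play_rows", "body": {
  "steps": [
    [[0, 0, 0], [0, 0, 0]],
    [[0, 0, 0], [0, 0, 0]],
    [[0, 0, 0], [0, 0, 0]],
    [[0, 0, 0], [0, 0, 0]],
    [[0, 0, 0], [0, 0, 0]],
    [[0, 0, 0], [0, 0, 0]],
    [[0, 0, 0], [0, 0, 0]],
    [[0, 0, 0], [0, 0, 0]],
    [[0, 0, 0], [0, 0, 0]],
    [[0, 0, 0], [0, 0, 0]]
  ],
  "grip": 1,
  "squeeze": 90
}}

```text
time_s: 6.4
eef_pos: [489.3, 300.1, 77.9]
ee_rot: [0.118, 0.724, -0.667, 0.128]
force: [-2.0, -0.4, 3.0]
grip_width: 0.15
```

```bash
cat > snap.py <<'E'
import sys
from rig import ctrl, cams
import cv2, numpy as np
n=sys.argv[1]
s=ctrl.sense();np.set_printoptions(precision=3,suppress=True);print(s['time_s'],s['eef_pos'],s['ee_rot'],s['force'],s['wrist_torque'],s['grip_width'],s['joints'])
im=cams.capture("wrist"); f=cams.capture("scene"); cv2.imwrite(f"pics/{n}_s.png",cv2.cvtColor(f,cv2.COLOR_RGB2BGR)); cv2.imwrite(f"pics/{n}_w.png",cv2.cvtColor(im,cv2.COLOR_RGB2BGR))
b=[int(v) for v in sys.argv[2:6]] if len(sys.argv)>5 else [262,180,372,270]
im2=cv2.resize(f[b[1]:b[3],b[0]:b[2]],(450,384))
cv2.imwrite(f"pics/{n}.png",cv2.cvtColor(cv2.resize(np.hstack([im[:,60:450],im2]),None,fx=.95,fy=.95),cv2.COLOR_RGB2BGR))
E
python3 snap.py w3
```

```text
6.4 [489.344 300.088  77.924] [ 0.118  0.724 -0.667  0.128] [-1.951 -0.368  3.022] [-0.158  0.107 -0.076] 0.14968605404073457 [ 0.487  0.682  1.386 -0.339  1.235  2.115]
```

View pics/w3.png

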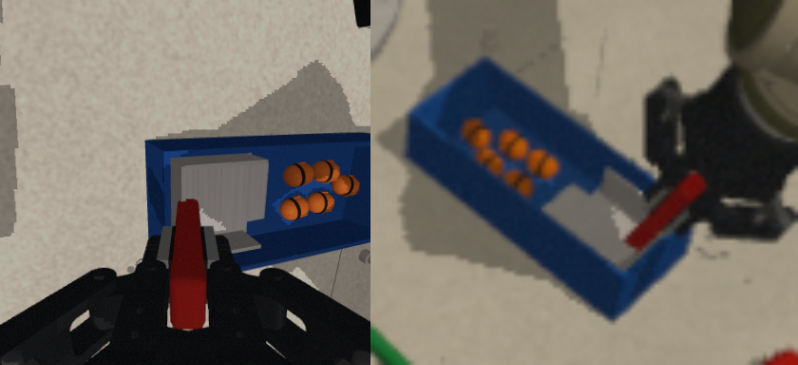

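{"method": "play_rows", "body": {
  "steps": [
    [[0.0094, 0, 0.0034], [0, 0, 0]],
    [[0.0188, 0, 0.0068], [0, 0, 0]],
    [[0.0188, 0, 0.0068], [0, 0, 0]],
    [[0.0188, 0, 0.0068], [0, 0, 0]],
    [[0.0188, 0, 0.0068], [0, 0, 0]],
    [[0.0188, 0, 0.0068], [0, 0, 0]],
    [[0.0094, 0, 0.0034], [0, 0, 0]],
    [[0, 0, 0], [0, 0, 0]]
  ]
}}

```text
time_s: 7.3
eef_pos: [497.1, 210.2, 78.2]
ee_rot: [0.116, 0.724, -0.668, 0.127]
force: [0.2, 7.1, 2.0]
grip_width: 0.151
```

```bash
python3 snap.py w4
```

```text
7.3 [497.053 210.223  78.24 ] [ 0.116  0.724 -0.668  0.127] [0.194 7.054 2.037] [ 1.226 -0.194  0.326] 0.1507713056203851 [ 0.34   0.595  1.542 -0.373  1.123  2.013]
```

View pics/w4.png

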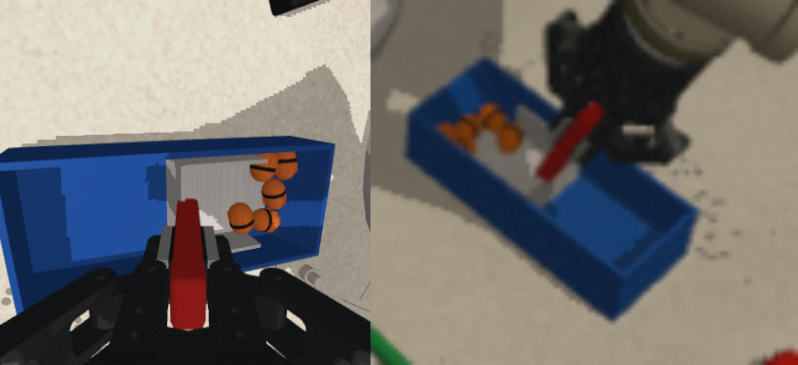

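```bash
python3 - <<'E'
import cv2
a=cv2.imread("pics/w4_w.png")[130:270,210:410]
cv2.imwrite("pics/w4c.png",cv2.resize(a,None,fx=4,fy=4,interpolation=cv2.INTER_CUBIC))
E
```

```text
(no output)
```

View pics/w4c.png

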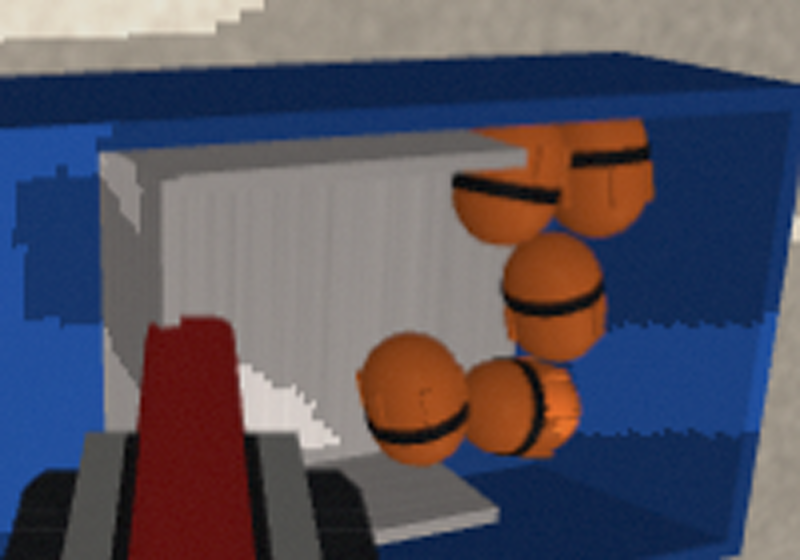

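The scoop has one connector fully in the pan, two on the lip, and two toward the left corner. I'll push a little further.

{"method": "play_rows", "body": {
  "steps": [
    [[0.0038, 0, 0.0014], [0, 0, 0]],
    [[0.0038, 0, 0.0014], [0, 0, 0]],
    [[0, 0, 0], [0, 0, 0]],
    [[0, 0, 0], [0, 0, 0]]
  ]
}}

```text
time_s: 7.8
eef_pos: [497.3, 203.7, 77.9]
ee_rot: [0.118, 0.724, -0.667, 0.128]
force: [0.4, 2.2, 2.1]
grip_width: 0.158
```

```bash
python3 snap.py w5; python3 - <<'E'
import cv2
a=cv2.imread("pics/w5_w.png")[130:270,210:410]
cv2.imwrite("pics/w5c.png",cv2.resize(a,None,fx=4,fy=4,interpolation=cv2.INTER_CUBIC))
E
```

```text
7.8 [497.298 203.679  77.89 ] [ 0.118  0.724 -0.667  0.128] [0.45  2.175 2.12 ] [ 0.325 -0.333  0.132] 0.15846669309337955 [ 0.33   0.592  1.551 -0.378  1.118  2.006]
```

View pics/w5c.png

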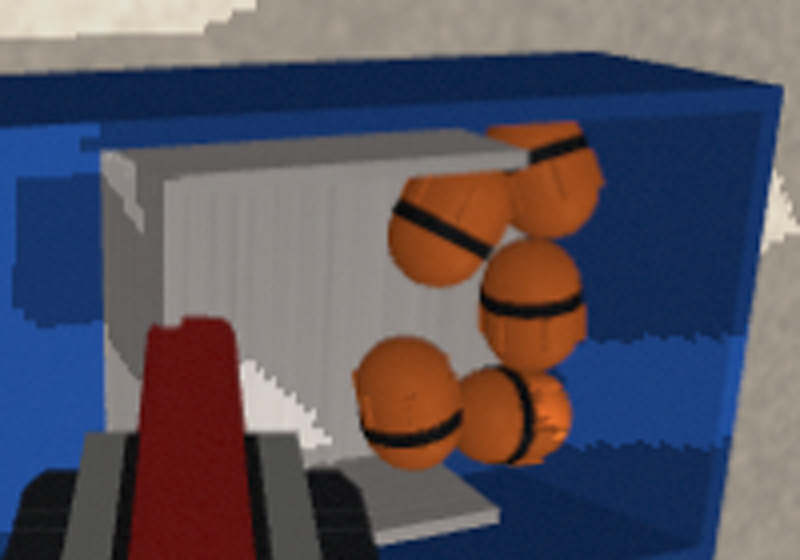

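{"method": "play_rows", "body": {
  "steps": [
    [[0.0025, 0, 0.0009], [0, 0, 0]],
    [[0.0025, 0, 0.0009], [0, 0, 0]],
    [[0.0025, 0, 0.0009], [0, 0, 0]],
    [[0, 0, 0], [0, 0, 0]]
  ]
}}

```text
time_s: 8.3
eef_pos: [497.7, 200.4, 78.6]
ee_rot: [0.115, 0.724, -0.668, 0.127]
force: [-2.9, 15.4, 9.3]
grip_width: 0.156
```

```bash
python3 snap.py w6; python3 - <<'E'
import cv2
a=cv2.imread("pics/w6_w.png")[130:270,210:410]
cv2.imwrite("pics/w6c.png",cv2.resize(a,None,fx=4,fy=4,interpolation=cv2.INTER_CUBIC))
E
```

```text
8.3 [497.744 200.391  78.563] [ 0.115  0.724 -0.668  0.127] [-2.943 15.407  9.285] [ 2.409  0.418 -0.194] 0.1563348655918872 [ 0.322  0.586  1.557 -0.375  1.111  1.999]
```

View pics/w6c.png

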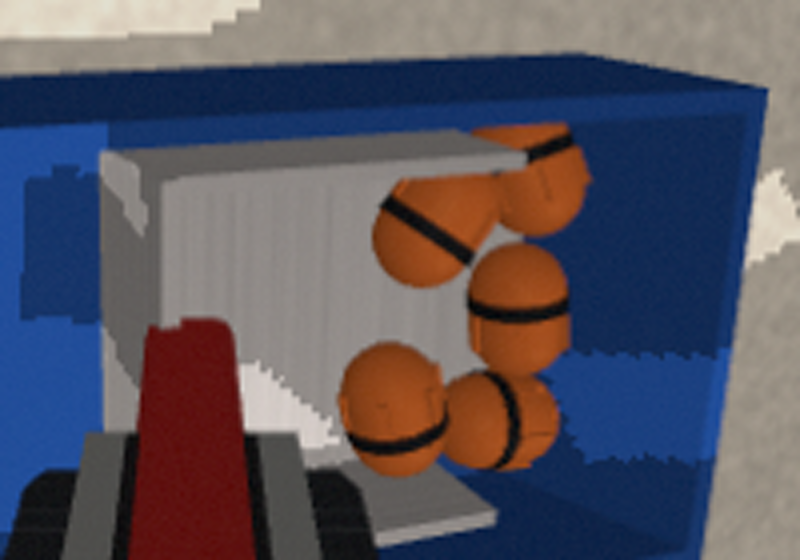

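```bash
cat >> h.py <<'E'
def lipPose(lip,yaw,th):
    Rt=toolR(yaw,np.radians(20)+th); f=np.array([np.cos(yaw),np.sin(yaw),0]); z=np.array([0,0,1.])
    fw=np.cos(th)*f+np.sin(th)*z; up=-np.sin(th)*f+np.cos(th)*z
    return np.array(lip)-102*fw+85*up+19*Rt.as_matrix()[:,2],Rt
def lipOf(p,Rt):
    m=Rt.as_matrix(); x,y,z=m.T; a=np.radians(20)
    fw=np.cos(a)*x+np.sin(a)*z; up=np.sin(a)*x-np.cos(a)*z
    return np.array(p)-19*z+102*fw-85*up, np.arcsin(fw[2]), np.arctan2(fw[1],fw[0])
def path(p,Rc,poses):
    out=[]
    for pt,Rt in poses:
        sh=np.round(Rc.inv().apply(pt-p)/750,4); tu=np.round((Rc.inv()*Rt).as_rotvec()/(np.pi/4),4)
        p=p+Rc.apply(sh*750); Rc=Rc*R.from_rotvec(tu*np.pi/4); out.append([(sh+0.).tolist(),(tu+0.).tolist()])
    return out,p,Rc
TR=np.array([497,195,-1.49])
def tw(x,y,z):
    c,s=np.cos(TR[2]),np.sin(TR[2]); return np.array([TR[0]+c*x-s*y,TR[1]+s*x+c*y,z])
E
python3 - <<'E'
from h import *
np.set_printoptions(precision=2,suppress=True)
C=np.array([497.8,197.7,77.9]); RC=toolR(-1.49,np.radians(20))
lip,th,yw=lipOf(C,RC); print(lip,th,yw)
c,s=np.cos(TR[2]),np.sin(TR[2]); d=lip[:2]-TR[:2]; ly=-s*d[0]+c*d[1]; print("tray y",ly, "x",c*d[0]+s*d[1])
poses=[]
poses.append(lipPose(tw(89,ly,11.6),-1.49,0))
N=14
for i in range(1,N+1):
    t=np.radians(25)*smooth(i/N); h=88*np.sin(t)
    poses.append(lipPose(tw(88.5+h*np.tan(np.radians(20)),ly,12+h),-1.49,t))
o,p,Rc=path(C,RC,poses); show(o); print(p,lipOf(p,Rc))
E
```

```text
[505.51 102.51  10.75] 5.551115123125783e-17 -1.49
tray y 1.0153030124624953 x 92.87499210505968
[[[-0.0045,0.0,-0.0028],[0.0,0.0,0.0]],[[-0.0007,0.0,-0.0008],[0.0,0.0081,0.0]],[[-0.0008,0.0,-0.0001],[0.0,0.0227,0.0]],[[-0.0012,0.0,-0.0001],[0.0,0.0348,0.0]],[[-0.0015,0.0,0.0],[0.0,0.0445,0.0]],[[-0.0015,0.0,0.0002],[0.0,0.0519,0.0]],[[-0.0016,0.0,0.0004],[0.0,0.0567,0.0]],[[-0.0015,0.0,0.0006],[0.0,0.0591,0.0]],[[-0.0013,0.0,0.0008],[0.0,0.0591,0.0]],[[-0.0012,0.0,0.001],[0.0,0.0567,0.0]],[[-0.0011,0.0,0.0012],[0.0,0.0518,0.0]],[[-0.0009,0.0,0.0012],[0.0,0.0446,0.0]],[[-0.0007,0.0,0.001],[0.0,0.0348,0.0]],[[-0.0004,0.0,0.0007],[0.0,0.0227,0.0]],[[-0.0002,0.0,0.0002],[0.0,0.0081,0.0]]]
[496.97 207.97  69.68] (array([506.24,  93.41,  49.19]), np.float64(0.43636721958362223), np.float64(-1.4900000000000004))
```

{"method": "play_rows", "body": {
  "steps": [
    [[-0.0045, 0, -0.0028], [0, 0, 0]],
    [[-0.0007, 0, -0.0008], [0, 0.0081, 0]],
    [[-0.0008, 0, -0.0001], [0, 0.0227, 0]],
    [[-0.0012, 0, -0.0001], [0, 0.0348, 0]],
    [[-0.0015, 0, 0], [0, 0.0445, 0]],
    [[-0.0015, 0, 0.0002], [0, 0.0519, 0]],
    [[-0.0016, 0, 0.0004], [0, 0.0567, 0]],
    [[-0.0015, 0, 0.0006], [0, 0.0591, 0]],
    [[-0.0013, 0, 0.0008], [0, 0.0591, 0]],
    [[-0.0012, 0, 0.001], [0, 0.0567, 0]],
    [[-0.0011, 0, 0.0012], [0, 0.0518, 0]],
    [[-0.0009, 0, 0.0012], [0, 0.0446, 0]],
    [[-0.0007, 0, 0.001], [0, 0.0348, 0]],
    [[-0.0004, 0, 0.0007], [0, 0.0227, 0]],
    [[-0.0002, 0, 0.0002], [0, 0.0081, 0]],
    [[0, 0, 0], [0, 0, 0]],
    [[0, 0, 0], [0, 0, 0]]
  ]
}}

```text
time_s: 10.1
eef_pos: [497.0, 208.6, 69.9]
ee_rot: [0.259, 0.679, -0.626, 0.281]
force: [2.0, 0.4, -3.3]
grip_width: 0.158
```

```bash
python3 snap.py w7
```

```text
10.1 [497.009 208.625  69.901] [ 0.259  0.679 -0.626  0.281] [ 1.962  0.397 -3.268] [ 1.045 -0.212  0.458] 0.15754922038159233 [ 0.489  0.778  1.415 -0.721  1.385  2.28 ]
```

View pics/w7.png

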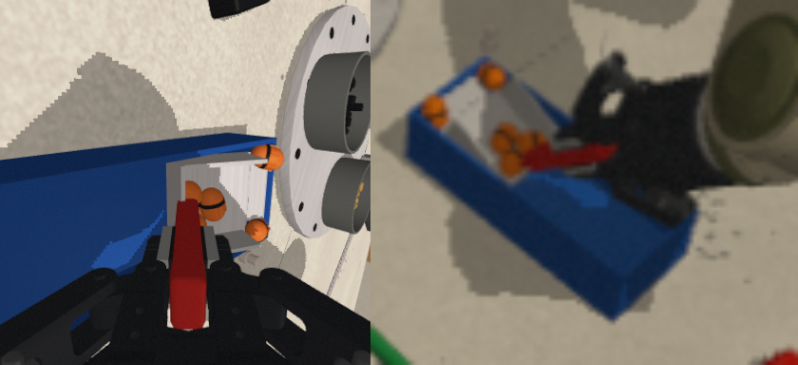

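```bash
python3 - <<'E'
import cv2, numpy as np
a=cv2.imread("pics/w7_w.png")[120:270,210:410]; a=cv2.resize(a,None,fx=2,fy=2,interpolation=cv2.INTER_CUBIC)
b=cv2.imread("pics/w7_s.png")[185:235,268:333]; b=cv2.resize(b,(390,300),interpolation=cv2.INTER_CUBIC)
cv2.imwrite("pics/w7c.png",np.hstack([a,b]))
E
```

```text
(no output)
```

View pics/w7c.png

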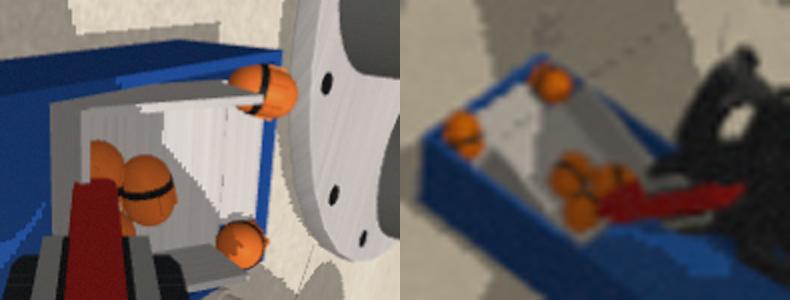

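Three connectors have slid to the back of the pan. The other two are held up in the front corners near rim height, at (265,95) and (240,245) in the crop. I'll retreat and lower the tilt so they drop back into the tray before I lift.

```bash
python3 - <<'E'
from h import *
np.set_printoptions(precision=2,suppress=True)
RC=toolR(-1.49,np.radians(45)); C=np.array([496.97,207.97,69.68])
ly=1; hx=88.5+37.2*np.tan(np.radians(20))-88*np.cos(np.radians(25)); print(hx)
poses=[]
N=14
for i in range(1,N+1):
    s=smooth(i/N); t=np.radians(25-10*s); x=hx-26*s
    poses.append(lipPose(tw(x+88*np.cos(t),ly,12+88*np.sin(t)),-1.49,t))
o,p,Rc=path(C,RC,poses); show(o); print(p,lipOf(p,Rc))
E
```

```text
22.284607455477527
[[[-0.0001,0.0,-0.0003],[0.0,-0.0032,0.0]],[[-0.0004,0.0,-0.0008],[0.0,-0.0091,0.0]],[[-0.0006,0.0,-0.0013],[0.0,-0.0139,0.0]],[[-0.0008,0.0,-0.0016],[0.0,-0.0179,0.0]],[[-0.0009,0.0,-0.0019],[0.0,-0.0207,0.0]],[[-0.0011,0.0,-0.0019],[0.0,-0.0227,0.0]],[[-0.0011,0.0,-0.0021],[0.0,-0.0236,0.0]],[[-0.0012,0.0,-0.0019],[0.0,-0.0237,0.0]],[[-0.0012,0.0,-0.0019],[0.0,-0.0226,0.0]],[[-0.0011,0.0,-0.0016],[0.0,-0.0208,0.0]],[[-0.001,0.0,-0.0014],[0.0,-0.0178,0.0]],[[-0.0008,0.0,-0.001],[0.0,-0.0139,0.0]],[[-0.0006,0.0,-0.0007],[0.0,-0.0091,0.0]],[[-0.0002,0.0,-0.0002],[0.0,-0.0032,0.0]]]
[495.72 223.35  74.9 ] (array([504.57, 114.08,  34.76]), np.float64(0.26181684109166947), np.float64(-1.4900000000000002))
```

{"method": "play_rows", "body": {
  "steps": [
    [[-0.0001, 0, -0.0003], [0, -0.0032, 0]],
    [[-0.0004, 0, -0.0008], [0, -0.0091, 0]],
    [[-0.0006, 0, -0.0013], [0, -0.0139, 0]],
    [[-0.0008, 0, -0.0016], [0, -0.0179, 0]],
    [[-0.0009, 0, -0.0019], [0, -0.0207, 0]],
    [[-0.0011, 0, -0.0019], [0, -0.0227, 0]],
    [[-0.0011, 0, -0.0021], [0, -0.0236, 0]],
    [[-0.0012, 0, -0.0019], [0, -0.0237, 0]],
    [[-0.0012, 0, -0.0019], [0, -0.0226, 0]],
    [[-0.0011, 0, -0.0016], [0, -0.0208, 0]],
    [[-0.001, 0, -0.0014], [0, -0.0178, 0]],
    [[-0.0008, 0, -0.001], [0, -0.0139, 0]],
    [[-0.0006, 0, -0.0007], [0, -0.0091, 0]],
    [[-0.0002, 0, -0.0002], [0, -0.0032, 0]],
    [[0, 0, 0], [0, 0, 0]],
    [[0, 0, 0], [0, 0, 0]]
  ]
}}

```text
time_s: 11.8
eef_pos: [495.5, 224.1, 74.8]
ee_rot: [0.204, 0.701, -0.646, 0.221]
force: [0.4, 0.5, -1.5]
grip_width: 0.151
```

```bash
python3 snap.py w8
```

```text
11.8 [495.468 224.056  74.826] [ 0.204  0.701 -0.646  0.221] [ 0.441  0.506 -1.508] [ 0.538  0.041 -0.01 ] 0.15089829496057278 [ 0.461  0.711  1.439 -0.586  1.298  2.201]
```

View pics/w8.png

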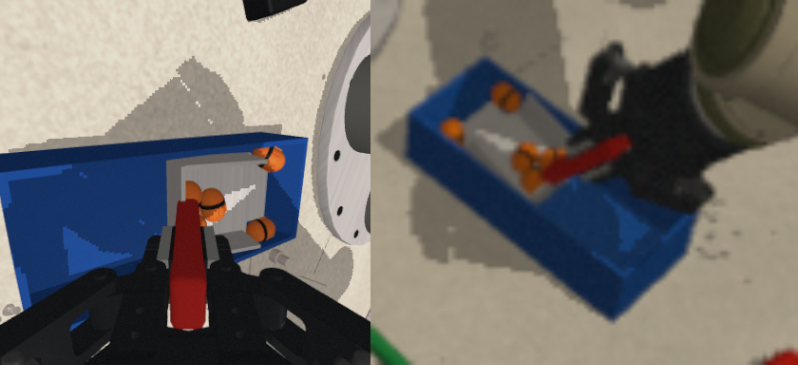

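The two stragglers are riding on the edges of the nose, held by the tray's side walls. I'll shift the scoop sideways to widen the gap on one side so one drops.

{"method": "play_rows", "body": {
  "steps": [
    [[0, -0.0027, 0], [0, 0, 0]],
    [[0, -0.0027, 0], [0, 0, 0]],
    [[0, -0.0027, 0], [0, 0, 0]],
    [[0, 0, 0], [0, 0, 0]],
    [[0, 0, 0], [0, 0, 0]]
  ]
}}

```text
time_s: 12.4
eef_pos: [499.8, 224.1, 73.8]
ee_rot: [0.206, 0.701, -0.647, 0.219]
force: [-6.7, -0.7, -3.7]
grip_width: 0.148
```

```bash
python3 snap.py w9;python3 - <<'E'
import cv2, numpy as np
a=cv2.imread("pics/w9_w.png")[120:270,210:410]; a=cv2.resize(a,None,fx=2,fy=2,interpolation=cv2.INTER_CUBIC)
b=cv2.imread("pics/w9_s.png")[185:235,268:333]; b=cv2.resize(b,(390,300),interpolation=cv2.INTER_CUBIC)
cv2.imwrite("pics/w9c.png",np.hstack([a,b]))
E
```

```text
12.4 [499.765 224.094  73.779] [ 0.206  0.701 -0.647  0.219] [-6.742 -0.698 -3.725] [ 0.791  1.48  -1.601] 0.1484917484764551 [ 0.457  0.721  1.423 -0.583  1.306  2.194]
```

View pics/w9c.png

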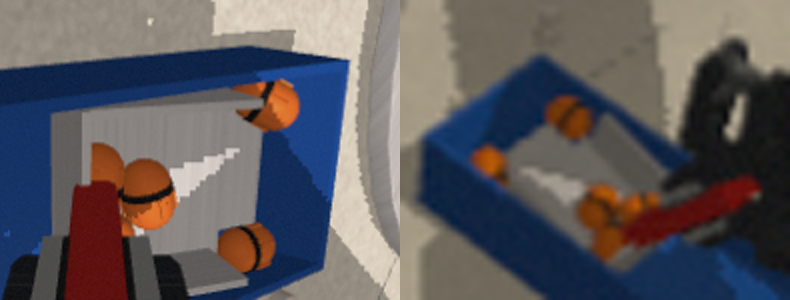

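{"method": "play_rows", "body": {
  "steps": [
    [[0, 0.004, 0], [0, 0, 0]],
    [[0, 0.004, 0], [0, 0, 0]],
    [[0, 0.004, 0], [0, 0, 0]],
    [[0, 0.004, 0], [0, 0, 0]],
    [[0, 0.002, 0], [0, 0, 0]],
    [[0, 0, 0], [0, 0, 0]],
    [[0, 0, 0], [0, 0, 0]]
  ]
}}

```text
time_s: 13.2
eef_pos: [490.3, 224.1, 76.0]
ee_rot: [0.201, 0.702, -0.646, 0.223]
force: [6.1, 0.6, -3.4]
grip_width: 0.15
```

```bash
cat > crop.sh <<'E'
python3 snap.py $1;python3 - <<F
import cv2, numpy as np
a=cv2.imread("pics/$1_w.png")[120:270,210:410]; a=cv2.resize(a,None,fx=2,fy=2,interpolation=cv2.INTER_CUBIC)
b=cv2.imread("pics/$1_s.png")[185:235,268:333]; b=cv2.resize(b,(390,300),interpolation=cv2.INTER_CUBIC)
cv2.imwrite("pics/$1c.png",np.hstack([a,b]))
F
E
bash crop.sh w10
```

```text
13.2 [490.306 224.104  75.961] [ 0.201  0.702 -0.646  0.223] [ 6.067  0.596 -3.369] [ 0.974 -1.19   1.387] 0.15036216683154216 [ 0.466  0.698  1.458 -0.589  1.288  2.21 ]
```

View pics/w10c.png

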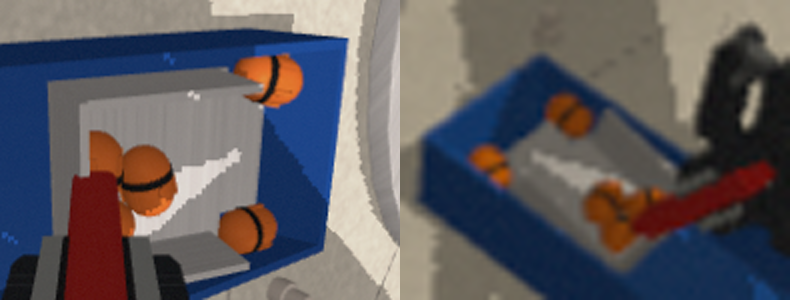

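```bash
python3 - <<'E'
from h import *
np.set_printoptions(precision=2,suppress=True)
C=np.array([495.72,223.35,74.9]); RC=toolR(-1.49,np.radians(35))
C=C+RC.apply([0,0.0099*750,0])
ly=1; hx=22.28-26; poses=[]
N=10
for i in range(1,N+1):
    s=smooth(i/N); t=np.radians(15-11*s); x=hx
    poses.append(lipPose(tw(x+88*np.cos(t),ly-7.4*(1-min(1,i/4)),11.7+88*np.sin(t)),-1.49,t))
for i in range(1,N+1):
    s=smooth(i/N); t=np.radians(4); x=hx-35*s
    poses.append(lipPose(tw(x+88*np.cos(t),ly,11.7+88*np.sin(t)),-1.49,t))
o,p,Rc=path(C,RC,poses); show(o[:10]);show(o[10:]); print(p,lipOf(p,Rc))
E
```

```text
[[[0.0003,-0.0025,0.0004],[0.0,-0.0068,0.0]],[[0.0012,-0.0025,0.0004],[0.0,-0.0186,0.0]],[[0.0019,-0.0024,0.0004],[0.0,-0.0274,0.0]],[[0.0023,-0.0025,0.0006],[0.0,-0.0332,0.0]],[[0.0025,0.0,0.0007],[0.0,-0.0362,0.0]],[[0.0025,0.0,0.0006],[0.0,-0.0362,0.0]],[[0.0022,0.0,0.0006],[0.0,-0.0332,0.0]],[[0.0019,0.0,0.0005],[0.0,-0.0274,0.0]],[[0.0013,0.0,0.0003],[0.0,-0.0186,0.0]],[[0.0005,0.0,0.0001],[0.0,-0.0068,0.0]]]
[[[-0.0012,0.0,-0.0005],[0.0,0.0,0.0]],[[-0.0033,0.0,-0.0015],[0.0,0.0,0.0]],[[-0.0048,0.0,-0.0021],[0.0,0.0,0.0]],[[-0.0057,0.0,-0.0026],[0.0,0.0,0.0]],[[-0.0064,0.0,-0.0028],[0.0,0.0,0.0]],[[-0.0063,0.0,-0.0028],[0.0,0.0,0.0]],[[-0.0058,0.0,-0.0026],[0.0,0.0,0.0]],[[-0.0047,0.0,-0.0021],[0.0,0.0,0.0]],[[-0.0033,0.0,-0.0015],[0.0,0.0,0.0]],[[-0.0012,0.0,-0.0005],[0.0,0.0,0.0]]]
[493.9  245.82  78.15] (array([501.97, 146.19,  17.84]), np.float64(0.0698480766648129), np.float64(-1.49))
```

{"method": "play_rows", "body": {
  "steps": [
    [[0.0003, -0.0025, 0.0004], [0, -0.0068, 0]],
    [[0.0012, -0.0025, 0.0004], [0, -0.0186, 0]],
    [[0.0019, -0.0024, 0.0004], [0, -0.0274, 0]],
    [[0.0023, -0.0025, 0.0006], [0, -0.0332, 0]],
    [[0.0025, 0, 0.0007], [0, -0.0362, 0]],
    [[0.0025, 0, 0.0006], [0, -0.0362, 0]],
    [[0.0022, 0, 0.0006], [0, -0.0332, 0]],
    [[0.0019, 0, 0.0005], [0, -0.0274, 0]],
    [[0.0013, 0, 0.0003], [0, -0.0186, 0]],
    [[0.0005, 0, 0.0001], [0, -0.0068, 0]],
    [[0, 0, 0], [0, 0, 0]],
    [[0, 0, 0], [0, 0, 0]]
  ]
}}

```text
time_s: 14.5
eef_pos: [496.4, 211.6, 78.1]
ee_rot: [0.141, 0.719, -0.663, 0.153]
force: [0.4, -0.0, -2.7]
grip_width: 0.153
```

```bash
bash crop.sh w11
```

```text
14.5 [496.438 211.637  78.075] [ 0.141  0.719 -0.663  0.153] [ 0.366 -0.023 -2.703] [ 0.393  0.031 -0.003] 0.15334521323749706 [ 0.372  0.621  1.518 -0.438  1.167  2.069]
```

View pics/w11c.png

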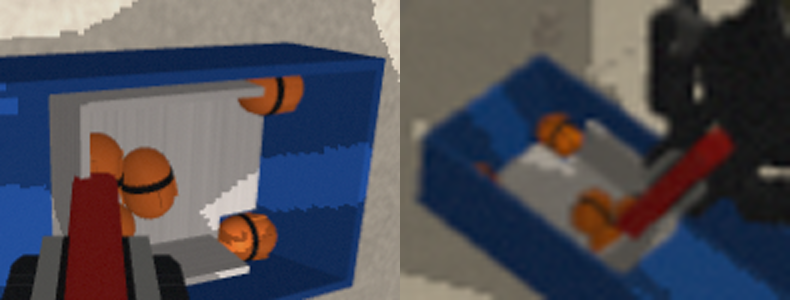

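{"method": "play_rows", "body": {
  "steps": [
    [[-0.0012, 0, -0.0005], [0, 0, 0]],
    [[-0.0033, 0, -0.0015], [0, 0, 0]],
    [[-0.0048, 0, -0.0021], [0, 0, 0]],
    [[-0.0057, 0, -0.0026], [0, 0, 0]],
    [[-0.0064, 0, -0.0028], [0, 0, 0]],
    [[-0.0063, 0, -0.0028], [0, 0, 0]],
    [[-0.0058, 0, -0.0026], [0, 0, 0]],
    [[-0.0047, 0, -0.0021], [0, 0, 0]],
    [[-0.0033, 0, -0.0015], [0, 0, 0]],
    [[-0.0012, 0, -0.0005], [0, 0, 0]],
    [[0, 0, 0], [0, 0, 0]]
  ]
}}

```text
time_s: 15.7
eef_pos: [493.7, 246.6, 78.2]
ee_rot: [0.141, 0.719, -0.663, 0.153]
force: [-0.3, -0.0, -2.4]
grip_width: 0.146
```

```bash
bash crop.sh w12
```

```text
15.7 [493.689 246.58   78.153] [ 0.141  0.719 -0.663  0.153] [-0.266 -0.044 -2.394] [0.383 0.044 0.04 ] 0.14605033098142428 [ 0.429  0.653  1.46  -0.421  1.211  2.105]
```

View pics/w12c.png

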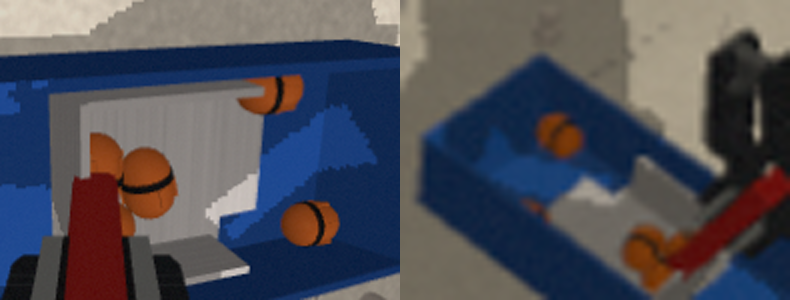

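{"method": "play_rows", "body": {
  "steps": [
    [[0, 0.0025, 0], [0, 0, 0]],
    [[0, 0.003, 0], [0, 0, 0]],
    [[0, 0.0025, 0], [0, 0, 0]],
    [[-0.0025, 0, -0.0011], [0, 0, 0]],
    [[-0.0048, 0, -0.0021], [0, 0, 0]],
    [[-0.0057, 0, -0.0026], [0, 0, 0]],
    [[-0.0057, 0, -0.0026], [0, 0, 0]],
    [[-0.0048, 0, -0.0021], [0, 0, 0]],
    [[-0.0025, 0, -0.0011], [0, 0, 0]],
    [[0, 0, 0], [0, 0, 0]]
  ]
}}

```text
time_s: 16.8
eef_pos: [485.9, 267.6, 78.1]
ee_rot: [0.141, 0.719, -0.663, 0.153]
force: [0.6, 0.6, -1.9]
grip_width: 0.153
```

```bash
bash crop.sh w13
```

```text
16.8 [485.928 267.595  78.116] [ 0.141  0.719 -0.663  0.153] [ 0.584  0.607 -1.899] [ 0.33  -0.077 -0.013] 0.15254138451936328 [ 0.467  0.665  1.438 -0.411  1.233  2.132]
```

View pics/w13c.png

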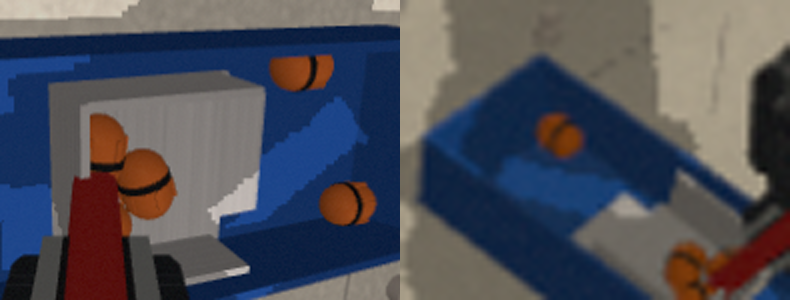

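Both stragglers are free on the tray floor, and three connectors sit at the back of the pan. Next I lift and tilt back.

```bash
python3 - <<'E'
from h import *
np.set_printoptions(precision=2,suppress=True)
C=np.array([486.1,267.3,78.12]); RC=toolR(-1.49,np.radians(24))
l0,t0,_=lipOf(C,RC); print(l0,t0)
poses=[]
N=20
for i in range(1,N+1):
    s=smooth(i/N); t=np.radians(4+21*smooth(min(1,max(0,(i-3)/(N-3)))))
    poses.append(lipPose(l0+[5*min(1,i/4),0,(160-l0[2])*s],-1.49,t))
o,p,Rc=path(C,RC,poses); show(o); print(p,lipOf(p,Rc))
for q in poses: print(lipOf(*q)[0][2]-88*np.sin(lipOf(*q)[1]),end=' ')
E
```

```text
[494.17 167.67  17.8 ] 0.06981317007977335
[[[0.0007,-0.0017,-0.0012],[0.0,0.0,0.0]],[[0.0017,-0.0016,-0.0035],[0.0,0.0,0.0]],[[0.0027,-0.0017,-0.0057],[0.0,0.0,0.0]],[[0.0029,-0.0016,-0.0071],[0.0,0.0047,0.0]],[[0.0028,0.0,-0.0081],[0.0,0.0132,0.0]],[[0.0027,0.0,-0.0088],[0.0,0.0206,0.0]],[[0.0027,0.0,-0.0093],[0.0,0.0269,0.0]],[[0.0029,0.0,-0.0096],[0.0,0.032,0.0]],[[0.003,0.0,-0.0097],[0.0,0.036,0.0]],[[0.0032,0.0,-0.0095],[0.0,0.0388,0.0]],[[0.0035,0.0,-0.0091],[0.0,0.0406,0.0]],[[0.0036,0.0,-0.0086],[0.0,0.0411,0.0]],[[0.0037,0.0,-0.008],[0.0,0.0406,0.0]],[[0.0037,0.0,-0.0071],[0.0,0.0388,0.0]],[[0.0035,0.0,-0.0063],[0.0,0.036,0.0]],[[0.0033,0.0,-0.0052],[0.0,0.032,0.0]],[[0.0028,0.0,-0.0042],[0.0,0.0269,0.0]],[[0.0022,0.0,-0.0031],[0.0,0.0206,0.0]],[[0.0014,0.0,-0.0019],[0.0,0.0132,0.0]],[[0.0005,0.0,-0.0006],[0.0,0.0047,0.0]]]
[489.86 282.24 180.47] (array([499.13, 167.69, 159.98]), np.float64(0.4363584929373627), np.float64(-1.49))
12.691963102390709 15.642621822681413 20.29968558603185 26.128995694991197 32.64926243967224 39.72717095956453 47.23034524785007 55.02733597605143 62.987421618451414 70.9801574565695 78.87468809691507 86.5389021719312 93.83855196771938 100.63648515308222 106.79214058130387 112.16144622005974 116.5972263923464 119.95017987209413 122.07043192161858 122.80959296681843
```

{"method": "play_rows", "body": {
  "steps": [
    [[0.0007, -0.0017, -0.0012], [0, 0, 0]],
    [[0.0017, -0.0016, -0.0035], [0, 0, 0]],
    [[0.0027, -0.0017, -0.0057], [0, 0, 0]],
    [[0.0029, -0.0016, -0.0071], [0, 0.0047, 0]],
    [[0.0028, 0, -0.0081], [0, 0.0132, 0]],
    [[0.0027, 0, -0.0088], [0, 0.0206, 0]],
    [[0.0027, 0, -0.0093], [0, 0.0269, 0]],
    [[0.0029, 0, -0.0096], [0, 0.032, 0]],
    [[0.003, 0, -0.0097], [0, 0.036, 0]],
    [[0.0032, 0, -0.0095], [0, 0.0388, 0]],
    [[0.0035, 0, -0.0091], [0, 0.0406, 0]],
    [[0.0036, 0, -0.0086], [0, 0.0411, 0]],
    [[0.0037, 0, -0.008], [0, 0.0406, 0]],
    [[0.0037, 0, -0.0071], [0, 0.0388, 0]],
    [[0.0035, 0, -0.0063], [0, 0.036, 0]],
    [[0.0033, 0, -0.0052], [0, 0.032, 0]],
    [[0.0028, 0, -0.0042], [0, 0.0269, 0]],
    [[0.0022, 0, -0.0031], [0, 0.0206, 0]],
    [[0.0014, 0, -0.0019], [0, 0.0132, 0]],
    [[0.0005, 0, -0.0006], [0, 0.0047, 0]]
  ]
}}

```text
time_s: 18.9
eef_pos: [489.8, 282.3, 180.6]
ee_rot: [0.26, 0.679, -0.626, 0.281]
force: [0.1, 0.8, -0.6]
grip_width: 0.153
```

```bash
python3 snap.py w14 240 160 380 270
```

```text
18.9 [489.768 282.289 180.551] [ 0.26   0.679 -0.626  0.281] [ 0.051  0.775 -0.626] [ 0.579  0.013 -0.029] 0.15319314261217898 [ 0.595  0.724  1.186 -0.667  1.664  2.171]
```

View pics/w14.png

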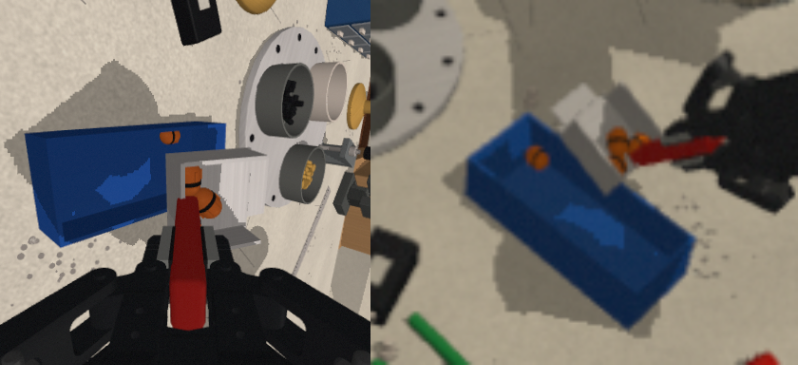

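```bash
python3 - <<'E'
from h import *
np.set_printoptions(precision=2,suppress=True)
C=np.array([489.86,282.24,180.47]); RC=toolR(-1.49,np.radians(45))
l0,t0,_=lipOf(C,RC); l1=np.array([617,-219,150.])
poses=[]
N=26
for i in range(1,N+1):
    s=smooth(i/N)
    poses.append(lipPose(l0+(l1-l0)*s,-1.49+.18*s,t0))
o,p,Rc=path(C,RC,poses); show(o[:13]);show(o[13:]); print(p,lipOf(p,Rc),Rc.as_quat())
E
```

```text
[[[0.0016,-0.0004,0.0017],[0.0007,0.0,-0.0007]],[[0.0045,-0.0011,0.0047],[0.002,0.0,-0.002]],[[0.0073,-0.0017,0.0077],[0.0033,0.0,-0.0033]],[[0.0098,-0.0022,0.0102],[0.0043,0.0,-0.0043]],[[0.012,-0.0027,0.0127],[0.0054,0.0,-0.0054]],[[0.014,-0.003,0.0147],[0.0062,0.0,-0.0062]],[[0.0158,-0.0033,0.0166],[0.007,0.0,-0.007]],[[0.0173,-0.0033,0.0182],[0.0077,0.0,-0.0077]],[[0.0185,-0.0033,0.0195],[0.0082,0.0,-0.0082]],[[0.0196,-0.0033,0.0206],[0.0087,0.0,-0.0087]],[[0.0204,-0.0031,0.0215],[0.009,0.0,-0.009]],[[0.021,-0.0029,0.022],[0.0092,0.0,-0.0092]],[[0.0212,-0.0026,0.0223],[0.0093,0.0,-0.0093]]]
[[[0.0212,-0.0023,0.0223],[0.0094,0.0,-0.0094]],[[0.021,-0.0019,0.0221],[0.0092,0.0,-0.0092]],[[0.0205,-0.0016,0.0215],[0.009,0.0,-0.009]],[[0.0198,-0.0013,0.0208],[0.0086,0.0,-0.0086]],[[0.0188,-0.0009,0.0198],[0.0083,0.0,-0.0083]],[[0.0176,-0.0006,0.0184],[0.0076,0.0,-0.0076]],[[0.016,-0.0004,0.0169],[0.007,0.0,-0.007]],[[0.0143,-0.0001,0.015],[0.0063,0.0,-0.0063]],[[0.0123,-0.0001,0.0129],[0.0053,0.0,-0.0053]],[[0.0099,0.0001,0.0104],[0.0044,0.0,-0.0044]],[[0.0075,0.0001,0.0079],[0.0032,0.0,-0.0032]],[[0.0046,0.0001,0.0048],[0.0021,0.0,-0.0021]],[[0.0016,0.0,0.0017],[0.0007,0.0,-0.0007]]]
[ 587.38 -107.93  170.5 ] (array([ 617.02, -218.97,  150.01]), np.float64(0.4363323129985826), np.float64(-1.309952168931133)) [ 0.73 -0.56  0.3   0.23]
```

{"method": "play_rows", "body": {
  "steps": [
    [[0.0016, -0.0004, 0.0017], [0.0007, 0, -0.0007]],
    [[0.0045, -0.0011, 0.0047], [0.002, 0, -0.002]],
    [[0.0073, -0.0017, 0.0077], [0.0033, 0, -0.0033]],
    [[0.0098, -0.0022, 0.0102], [0.0043, 0, -0.0043]],
    [[0.012, -0.0027, 0.0127], [0.0054, 0, -0.0054]],
    [[0.014, -0.003, 0.0147], [0.0062, 0, -0.0062]],
    [[0.0158, -0.0033, 0.0166], [0.007, 0, -0.007]],
    [[0.0173, -0.0033, 0.0182], [0.0077, 0, -0.0077]],
    [[0.0185, -0.0033, 0.0195], [0.0082, 0, -0.0082]],
    [[0.0196, -0.0033, 0.0206], [0.0087, 0, -0.0087]],
    [[0.0204, -0.0031, 0.0215], [0.009, 0, -0.009]],
    [[0.021, -0.0029, 0.022], [0.0092, 0, -0.0092]],
    [[0.0212, -0.0026, 0.0223], [0.0093, 0, -0.0093]]
  ]
}}

```text
time_s: 20.3
eef_pos: [538.6, 85.7, 175.6]
ee_rot: [0.247, 0.707, -0.595, 0.293]
force: [-0.2, 0.1, -1.7]
grip_width: 0.153
```

{"method": "play_rows", "body": {
  "steps": [
    [[0.0212, -0.0023, 0.0223], [0.0094, 0, -0.0094]],
    [[0.021, -0.0019, 0.0221], [0.0092, 0, -0.0092]],
    [[0.0205, -0.0016, 0.0215], [0.009, 0, -0.009]],
    [[0.0198, -0.0013, 0.0208], [0.0086, 0, -0.0086]],
    [[0.0188, -0.0009, 0.0198], [0.0083, 0, -0.0083]],
    [[0.0176, -0.0006, 0.0184], [0.0076, 0, -0.0076]],
    [[0.016, -0.0004, 0.0169], [0.007, 0, -0.007]],
    [[0.0143, -0.0001, 0.015], [0.0063, 0, -0.0063]],
    [[0.0123, -0.0001, 0.0129], [0.0053, 0, -0.0053]],
    [[0.0099, 0.0001, 0.0104], [0.0044, 0, -0.0044]],
    [[0.0075, 0.0001, 0.0079], [0.0032, 0, -0.0032]],
    [[0.0046, 0.0001, 0.0048], [0.0021, 0, -0.0021]],
    [[0.0016, 0, 0.0017], [0.0007, 0, -0.0007]],
    [[0, 0, 0], [0, 0, 0]]
  ]
}}

```text
time_s: 21.7
eef_pos: [587.6, -107.7, 170.5]
ee_rot: [0.233, 0.733, -0.562, 0.303]
force: [-0.0, -0.4, -2.0]
grip_width: 0.155
```

```bash
python3 snap.py w15 150 90 310 230
```

```text
21.7 [ 587.582 -107.716  170.514] [ 0.233  0.733 -0.562  0.303] [-0.031 -0.357 -1.996] [ 0.563  0.164 -0.008] 0.15531428001421282 [-0.092  0.499  1.605 -0.94   0.964  1.752]
```

View pics/w15.png

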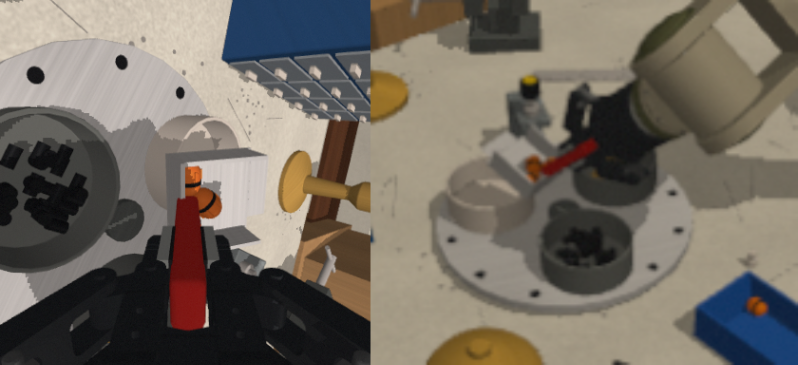

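```bash
python3 - <<'E'
from h import *
np.set_printoptions(precision=2,suppress=True)
y=-1.31; C,RC=lipPose([617.02,-218.97,150.01],y,np.radians(25))
l0=np.array([617.02,-218.97,150.01]); l1=np.array([622,-238,88.])
poses=[]
for i in range(1,17):
    s=smooth(i/16); poses.append(lipPose(l0+(l1-l0)*s,y,np.radians(25-22*s)))
o,p,Rc=path(C,RC,poses); show(o); print(p,lipOf(p,Rc))
poses=[]
for i in range(1,25):
    s=i/24; poses.append(lipPose([622,-238,88-22*s],y,np.radians(3-48*s)))
o,p,Rc=path(p,Rc,poses); show(o[:12]); show(o[12:]); print(p,lipOf(p,Rc))
E
```

```text
[[[0.0001,0.0,0.0005],[0.0,-0.0055,0.0]],[[0.0003,0.0,0.0014],[0.0,-0.0155,0.0]],[[0.0005,0.0,0.0021],[0.0,-0.0241,0.0]],[[0.0008,0.0,0.0029],[0.0,-0.0313,0.0]],[[0.0011,0.0,0.0035],[0.0,-0.037,0.0]],[[0.0014,0.0,0.0039],[0.0,-0.0413,0.0]],[[0.0018,0.0001,0.0043],[0.0,-0.0441,0.0]],[[0.002,0.0,0.0046],[0.0,-0.0456,0.0]],[[0.0024,0.0,0.0047],[0.0,-0.0456,0.0]],[[0.0025,0.0,0.0045],[0.0,-0.0442,0.0]],[[0.0026,0.0,0.0044],[0.0,-0.0413,0.0]],[[0.0026,0.0,0.0039],[0.0,-0.037,0.0]],[[0.0023,0.0,0.0033],[0.0,-0.0313,0.0]],[[0.0019,0.0,0.0026],[0.0,-0.0241,0.0]],[[0.0012,0.0,0.0017],[0.0,-0.0155,0.0]],[[0.0005,0.0,0.0006],[0.0,-0.0055,0.0]]]
[ 596.53 -142.47  150.04] (array([ 622.03, -238.02,   87.98]), np.float64(0.05235115091357), np.float64(-1.3100000000000007))
[[[0.004,0.0,-0.0019],[0.0,-0.0444,0.0]],[[0.0041,0.0,-0.0019],[0.0,-0.0445,0.0]],[[0.0041,0.0,-0.0019],[0.0,-0.0444,0.0]],[[0.0042,0.0,-0.0019],[0.0,-0.0445,0.0]],[[0.0041,0.0,-0.0018],[0.0,-0.0444,0.0]],[[0.0043,0.0,-0.0018],[0.0,-0.0445,0.0]],[[0.0043,0.0,-0.0019],[0.0,-0.0444,0.0]],[[0.0043,0.0,-0.0018],[0.0,-0.0444,0.0]],[[0.0043,0.0,-0.0018],[0.0,-0.0445,0.0]],[[0.0044,0.0,-0.0018],[0.0,-0.0444,0.0]],[[0.0045,0.0,-0.0018],[0.0,-0.0445,0.0]],[[0.0045,0.0,-0.0018],[0.0,-0.0444,0.0]]]
[[[0.0045,0.0,-0.0019],[0.0,-0.0445,0.0]],[[0.0046,0.0,-0.0018],[0.0,-0.0444,0.0]],[[0.0046,0.0,-0.0018],[0.0,-0.0445,0.0]],[[0.0047,0.0,-0.0018],[0.0,-0.0444,0.0]],[[0.0047,0.0,-0.0018],[0.0,-0.0444,0.0]],[[0.0047,0.0,-0.0018],[0.0,-0.0445,0.0]],[[0.0048,0.0,-0.0019],[0.0,-0.0444,0.0]],[[0.0048,0.0,-0.0018],[0.0,-0.0445,0.0]],[[0.0049,0.0,-0.0019],[0.0,-0.0444,0.0]],[[0.0049,0.0,-0.0019],[0.0,-0.0445,0.0]],[[0.0049,0.0,-0.0018],[0.0,-0.0444,0.0]],[[0.005,0.0,-0.002],[0.0,-0.0445,0.0]]]
[ 616.85 -218.62  181.05] (array([ 622.02, -237.99,   66.04]), np.float64(-0.785433069982488), np.float64(-1.3100000000000003))
```

{"method": "play_rows", "body": {
  "steps": [
    [[0.0001, 0, 0.0005], [0, -0.0055, 0]],
    [[0.0003, 0, 0.0014], [0, -0.0155, 0]],
    [[0.0005, 0, 0.0021], [0, -0.0241, 0]],
    [[0.0008, 0, 0.0029], [0, -0.0313, 0]],
    [[0.0011, 0, 0.0035], [0, -0.037, 0]],
    [[0.0014, 0, 0.0039], [0, -0.0413, 0]],
    [[0.0018, 0, 0.0043], [0, -0.0441, 0]],
    [[0.002, 0, 0.0046], [0, -0.0456, 0]],
    [[0.0024, 0, 0.0047], [0, -0.0456, 0]],
    [[0.0025, 0, 0.0045], [0, -0.0442, 0]],
    [[0.0026, 0, 0.0044], [0, -0.0413, 0]],
    [[0.0026, 0, 0.0039], [0, -0.037, 0]],
    [[0.0023, 0, 0.0033], [0, -0.0313, 0]],
    [[0.0019, 0, 0.0026], [0, -0.0241, 0]],
    [[0.0012, 0, 0.0017], [0, -0.0155, 0]],
    [[0.0005, 0, 0.0006], [0, -0.0055, 0]]
  ]
}}

```text
time_s: 23.4
eef_pos: [596.8, -142.6, 150.1]
ee_rot: [0.121, 0.777, -0.597, 0.158]
force: [-0.5, 1.2, -1.7]
grip_width: 0.152
```

```bash
python3 snap.py w16 150 90 310 230
```

```text
23.4 [ 596.802 -142.629  150.122] [ 0.121  0.777 -0.597  0.158] [-0.517  1.207 -1.732] [ 0.346  0.091 -0.038] 0.15232445152904 [-0.285  0.511  1.483 -0.416  0.973  1.23 ]
```

View pics/w16.png

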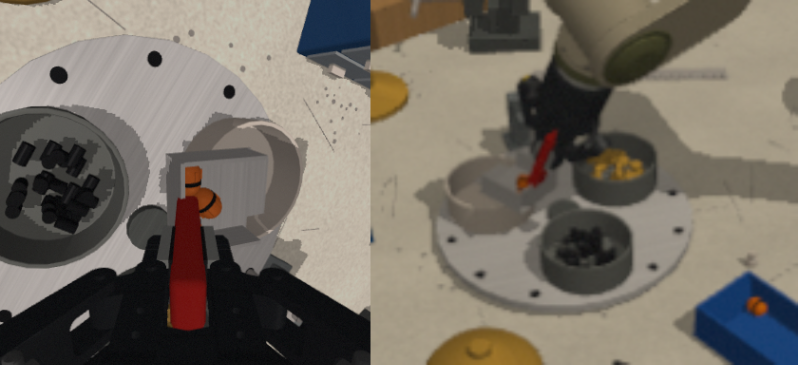

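```bash
python3 - <<'E'
from rig import cams
from h import *
W=cams.camera_info("wrist"); S=cams.camera_info("scene")
t=np.linspace(0,2*np.pi,60)
out=[]
for n,I in (("w16_w",W),("w16_s",S)):
    im=cv2.imread(f"pics/{n}.png")
    im=cv2.resize(im,None,fx=3,fy=3)
    for z,r,col in ((71,58,(0,255,0)),(71,54,(0,255,255))):
        P=np.c_[622+r*np.cos(t),-238+r*np.sin(t),0*t+z]
        cv2.polylines(im,[(proj(I,P)*3).astype(int)],True,col,1)
    y=-1.31;f=np.array([np.cos(y),np.sin(y)]);l=np.array([-f[1],f[0]])
    L=np.array([622,-238.]); th=np.radians(3)
    pts=[[*(L+l*25),88],[*(L-l*25),88]]
    cv2.polylines(im,[(proj(I,np.array(pts))*3).astype(int)],False,(0,0,255),2)
    out.append(im)
a=out[0][300:780,500:1000]; b=out[1][420:720,480:780]
cv2.imwrite("pics/ov.png",np.hstack([cv2.resize(a,(400,384)),cv2.resize(b,(384,384))]))
E
```

```text
(no output)
```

View pics/ov.png

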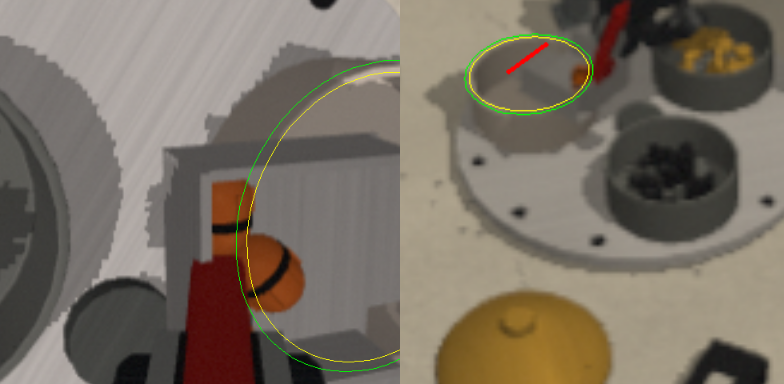

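```bash
python3 - <<'E'
from rig import cams
from h import *
W=cams.camera_info("wrist"); S=cams.camera_info("scene")
t=np.linspace(0,2*np.pi,60)
im=cv2.resize(cv2.imread("pics/w16_w.png"),None,fx=3,fy=3)
for z,r,col in ((71,58,(0,255,0)),(30,54,(0,255,255))):
    P=np.c_[622+r*np.cos(t),-238+r*np.sin(t),0*t+z]
    cv2.polylines(im,[(proj(W,P)*3).astype(int)],True,col,1)
y=-1.31;f=np.array([np.cos(y),np.sin(y)]);l=np.array([-f[1],f[0]])
L=np.array([622,-238.])
cv2.polylines(im,[(proj(W,np.array([[*(L+l*25),89],[*(L-l*25),89]]))*3).astype(int)],False,(0,0,255),2)
cv2.imwrite("pics/ov2.png",im[320:760,620:1180])
E
```

```text
(no output)
```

View pics/ov2.png

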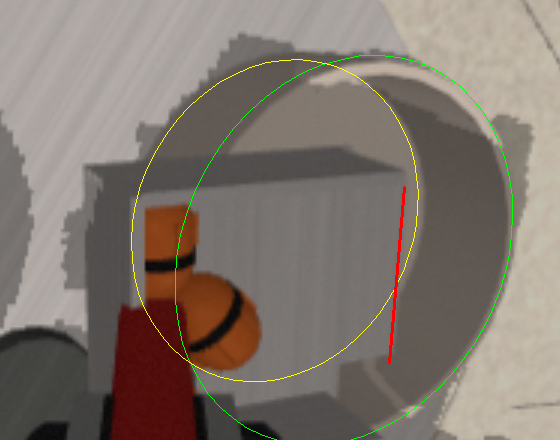

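The overlay confirms that the estimated rim (green) matches the dish and that the lip (red) is over the dish's centre. Now I pour.

{"method": "play_rows", "body": {
  "steps": [
    [[0.004, 0, -0.0019], [0, -0.0444, 0]],
    [[0.0041, 0, -0.0019], [0, -0.0445, 0]],
    [[0.0041, 0, -0.0019], [0, -0.0444, 0]],
    [[0.0042, 0, -0.0019], [0, -0.0445, 0]],
    [[0.0041, 0, -0.0018], [0, -0.0444, 0]],
    [[0.0043, 0, -0.0018], [0, -0.0445, 0]],
    [[0.0043, 0, -0.0019], [0, -0.0444, 0]],
    [[0.0043, 0, -0.0018], [0, -0.0444, 0]],
    [[0.0043, 0, -0.0018], [0, -0.0445, 0]],
    [[0.0044, 0, -0.0018], [0, -0.0444, 0]],
    [[0.0045, 0, -0.0018], [0, -0.0445, 0]],
    [[0.0045, 0, -0.0018], [0, -0.0444, 0]]
  ]
}}

```text
time_s: 24.7
eef_pos: [605.6, -174.9, 174.1]
ee_rot: [-0.005, 0.793, -0.609, -0.007]
force: [0.4, 0.3, -1.9]
grip_width: 0.153
```

{"method": "play_rows", "body": {
  "steps": [
    [[0.0045, 0, -0.0019], [0, -0.0445, 0]],
    [[0.0046, 0, -0.0018], [0, -0.0444, 0]],
    [[0.0046, 0, -0.0018], [0, -0.0445, 0]],
    [[0.0047, 0, -0.0018], [0, -0.0444, 0]],
    [[0.0047, 0, -0.0018], [0, -0.0444, 0]],
    [[0.0047, 0, -0.0018], [0, -0.0445, 0]],
    [[0.0048, 0, -0.0019], [0, -0.0444, 0]],
    [[0.0048, 0, -0.0018], [0, -0.0445, 0]],
    [[0.0049, 0, -0.0019], [0, -0.0444, 0]],
    [[0.0049, 0, -0.0019], [0, -0.0445, 0]],
    [[0.0049, 0, -0.0018], [0, -0.0444, 0]],
    [[0.005, 0, -0.002], [0, -0.0445, 0]],
    [[0, 0, 0], [0, 0, 0]],
    [[0, 0, 0], [0, 0, 0]]
  ]
}}

```text
time_s: 26.1
eef_pos: [617.2, -218.3, 180.9]
ee_rot: [-0.131, 0.775, -0.594, -0.172]
force: [0.1, 0.1, -2.1]
grip_width: 0.152
```

```bash
python3 snap.py w17 150 90 310 230
```

```text
26.1 [ 617.242 -218.305  180.915] [-0.131  0.775 -0.594 -0.172] [ 0.057  0.071 -2.143] [-0.272 -0.033 -0.07 ] 0.15199112898364975 [-0.625  0.824  0.869  0.276  1.787  0.697]
```

View pics/w17.png

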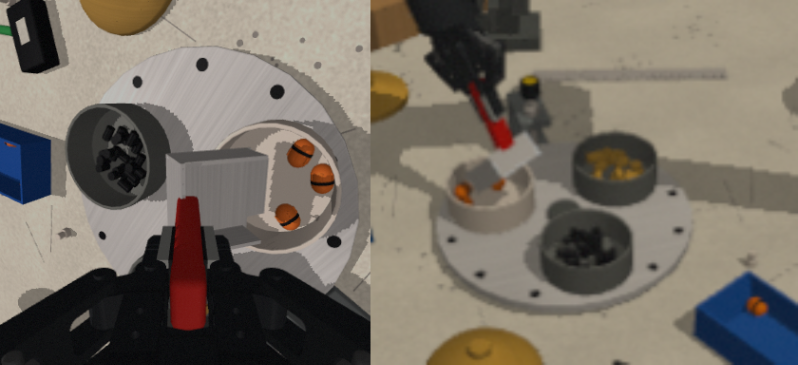

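All three connectors lie in the white dish, at (301,152), (322,178) and (288,216) in the wrist view, and the pan is empty. Now I return the scoop.

```bash
python3 - <<'E'
from h import *
np.set_printoptions(precision=2,suppress=True)
y=-1.31; C,RC=lipPose([622.02,-237.99,66.04],y,np.radians(-45))
l0=np.array([622.02,-237.99,66.04]); l1=np.array([617,-219,165.])
poses=[]
for i in range(1,17):
    s=smooth(i/16); u=smooth(max(0,(i-4)/12)); poses.append(lipPose(l0+(l1-l0)*s,y,np.radians(-45+45*u)))
o,p,Rc=path(C,RC,poses); show(o); print(p,lipOf(p,Rc))
lt,_,_=lipOf(np.array([489.34,300.09,77.9]),toolR(-1.49,np.radians(20))); print(lt)
l2=np.array([lt[0],lt[1],120]); l1=lipOf(p,Rc)[0]
poses=[]
for i in range(1,23):
    s=smooth(i/22); poses.append(lipPose(l1+(l2-l1)*s,y-.18*s,0))
o,p,Rc=path(p,Rc,poses); show(o[:11]); show(o[11:]); print(p,lipOf(p,Rc))
E
```

```text
[[[-0.0009,0.0,-0.0012],[0.0,0.0,0.0]],[[-0.0025,0.0,-0.0035],[0.0,0.0,0.0]],[[-0.0039,0.0,-0.0053],[0.0,0.0,0.0]],[[-0.0051,0.0,-0.007],[0.0,0.0,0.0]],[[-0.008,0.0,-0.0068],[0.0,0.0197,0.0]],[[-0.0119,0.0,-0.0053],[0.0,0.0544,0.0]],[[-0.0147,0.0,-0.0042],[0.0,0.0822,0.0]],[[-0.0161,0.0,-0.0034],[0.0,0.103,0.0]],[[-0.0166,0.0,-0.0027],[0.0,0.1169,0.0]],[[-0.016,0.0,-0.0022],[0.0,0.1238,0.0]],[[-0.0147,0.0,-0.0018],[0.0,0.1238,0.0]],[[-0.0127,-0.0001,-0.0014],[0.0,0.1169,0.0]],[[-0.0105,0.0,-0.0009],[0.0,0.1031,0.0]],[[-0.0078,0.0,-0.0007],[0.0,0.0821,0.0]],[[-0.005,0.0,-0.0003],[0.0,0.0544,0.0]],[[-0.0018,0.0,-0.0001],[0.0,0.0197,0.0]]]
[ 592.4  -126.7   232.14] (array([ 617.02, -218.97,  164.99]), np.float64(5.551115123125783e-17), np.float64(-1.3100000000000003))
[497.05 204.9   10.75]
[[[-0.0034,-0.0001,-0.0009],[-0.0005,0.0,0.0013]],[[-0.0099,-0.0002,-0.0025],[-0.0013,0.0,0.0037]],[[-0.0157,-0.0003,-0.0039],[-0.0022,0.0,0.0059]],[[-0.0209,-0.0004,-0.0053],[-0.0028,0.0,0.0079]],[[-0.0253,-0.0002,-0.0064],[-0.0035,0.0,0.0095]],[[-0.0293,0.0,-0.0074],[-0.004,0.0,0.011]],[[-0.0324,0.
[... 176 characters left out ...]
],[[-0.0388,0.0021,-0.0098],[-0.0053,0.0,0.0147]]]
[[[-0.0387,0.0026,-0.0097],[-0.0053,0.0,0.0146]],[[-0.038,0.0031,-0.0096],[-0.0053,0.0,0.0144]],[[-0.0367,0.0034,-0.0092],[-0.005,0.0,0.0139]],[[-0.0347,0.0037,-0.0087],[-0.0048,0.0,0.0132]],[[-0.0321,0.0037,-0.0081],[-0.0045,0.0,0.0122]],[[-0.0289,0.0037,-0.0072],[-0.004,0.0,0.011]],[[-0.025,0.0034,-0.0063],[-0.0035,0.0,0.0096]],[[-0.0205,0.003,-0.0052],[-0.0028,0.0,0.0078]],[[-0.0155,0.0023,-0.0038],[-0.0022,0.0,0.0059]],[[-0.0097,0.0016,-0.0025],[-0.0013,0.0,0.0038]],[[-0.0034,0.0005,-0.0008],[-0.0005,0.0,0.0013]]]
[489.34 300.12 187.13] (array([497.05, 204.93, 119.98]), np.float64(2.0350524113102623e-06), np.float64(-1.4900322418928313))
```

{"method": "play_rows", "body": {
  "steps": [
    [[-0.0009, 0, -0.0012], [0, 0, 0]],
    [[-0.0025, 0, -0.0035], [0, 0, 0]],
    [[-0.0039, 0, -0.0053], [0, 0, 0]],
    [[-0.0051, 0, -0.007], [0, 0, 0]],
    [[-0.008, 0, -0.0068], [0, 0.0197, 0]],
    [[-0.0119, 0, -0.0053], [0, 0.0544, 0]],
    [[-0.0147, 0, -0.0042], [0, 0.0822, 0]],
    [[-0.0161, 0, -0.0034], [0, 0.103, 0]],
    [[-0.0166, 0, -0.0027], [0, 0.1169, 0]],
    [[-0.016, 0, -0.0022], [0, 0.1238, 0]],
    [[-0.0147, 0, -0.0018], [0, 0.1238, 0]],
    [[-0.0127, -0.0001, -0.0014], [0, 0.1169, 0]],
    [[-0.0105, 0, -0.0009], [0, 0.1031, 0]],
    [[-0.0078, 0, -0.0007], [0, 0.0821, 0]],
    [[-0.005, 0, -0.0003], [0, 0.0544, 0]],
    [[-0.0018, 0, -0.0001], [0, 0.0197, 0]]
  ]
}}

```text
time_s: 27.8
eef_pos: [592.4, -125.3, 232.9]
ee_rot: [0.106, 0.782, -0.599, 0.138]
force: [0.4, -0.1, -2.1]
grip_width: 0.152
```

{"method": "play_rows", "body": {
  "steps": [
    [[-0.0034, -0.0001, -0.0009], [-0.0005, 0, 0.0013]],
    [[-0.0099, -0.0002, -0.0025], [-0.0013, 0, 0.0037]],
    [[-0.0157, -0.0003, -0.0039], [-0.0022, 0, 0.0059]],
    [[-0.0209, -0.0004, -0.0053], [-0.0028, 0, 0.0079]],
    [[-0.0253, -0.0002, -0.0064], [-0.0035, 0, 0.0095]],
    [[-0.0293, 0, -0.0074], [-0.004, 0, 0.011]],
    [[-0.0324, 0.0003, -0.0081], [-0.0045, 0, 0.0122]],
    [[-0.035, 0.0007, -0.0089], [-0.0048, 0, 0.0132]],
    [[-0.0369, 0.0011, -0.0093], [-0.005, 0, 0.0139]],
    [[-0.0381, 0.0017, -0.0096], [-0.0053, 0, 0.0144]],
    [[-0.0388, 0.0021, -0.0098], [-0.0053, 0, 0.0147]]
  ]
}}

```text
time_s: 28.9
eef_pos: [540.3, 88.7, 209.7]
ee_rot: [0.112, 0.753, -0.635, 0.133]
force: [0.2, -0.2, -1.5]
grip_width: 0.155
```

{"method": "play_rows", "body": {
  "steps": [
    [[-0.0387, 0.0026, -0.0097], [-0.0053, 0, 0.0146]],
    [[-0.038, 0.0031, -0.0096], [-0.0053, 0, 0.0144]],
    [[-0.0367, 0.0034, -0.0092], [-0.005, 0, 0.0139]],
    [[-0.0347, 0.0037, -0.0087], [-0.0048, 0, 0.0132]],
    [[-0.0321, 0.0037, -0.0081], [-0.0045, 0, 0.0122]],
    [[-0.0289, 0.0037, -0.0072], [-0.004, 0, 0.011]],
    [[-0.025, 0.0034, -0.0063], [-0.0035, 0, 0.0096]],
    [[-0.0205, 0.003, -0.0052], [-0.0028, 0, 0.0078]],
    [[-0.0155, 0.0023, -0.0038], [-0.0022, 0, 0.0059]],
    [[-0.0097, 0.0016, -0.0025], [-0.0013, 0, 0.0038]],
    [[-0.0034, 0.0005, -0.0008], [-0.0005, 0, 0.0013]],
    [[0, 0, 0], [0, 0, 0]]
  ]
}}

```text
time_s: 30.1
eef_pos: [489.4, 300.1, 187.2]
ee_rot: [0.118, 0.724, -0.667, 0.128]
force: [0.6, 0.9, -1.9]
grip_width: 0.15
```

```bash
python3 snap.py w18; python3 - <<'E'
from rig import ctrl
from h import *
np.set_printoptions(precision=4,suppress=True)
s=ctrl.sense(); C=s['eef_pos']; RC=Rq(s['ee_rot']); print(lipOf(C,RC))
l0=lipOf(C,RC)[0]; poses=[]
for i in range(1,15):
    u=smooth(i/14); poses.append(lipPose(l0+(np.array([497.05,204.9,12])-l0)*u,-1.49,0))
o,p,Rc=path(C,RC,poses); show(o); print(p,lipOf(p,Rc))
E
```

```text
30.1 [489.353 300.089 187.174] [ 0.118  0.724 -0.667  0.128] [ 0.566  0.925 -1.899] [ 0.283  0.041 -0.008] 0.14989219941499016 [ 0.487  0.566  1.278 -0.322  1.448  2.041]
(array([497.1892, 204.4728, 120.1841]), np.float64(0.00019388257041135724), np.float64(-1.4898389411233388))
[[[-0.0007,0.0,0.002],[0.0004,-0.0002,0.0003]],[[-0.002,0.0,0.0055],[0.0,0.0,0.0]],[[-0.0032,0.0,0.0085],[0.0,0.0,0.0]],[[-0.004,0.0,0.0108],[0.0,0.0,0.0]],[[-0.0046,0.0001,0.0126],[0.0,0.0,0.0]],[[-0.0051,0.0,0.0139],[0.0,0.0,0.0]],[[-0.0053,0.0,0.0144],[0.0,0.0,0.0]],[[-0.0053,0.0,0.0144],[0.0,0.0,0.0]],[[-0.0051,0.0,0.0138],[0.0,0.0,0.0]],[[-0.0047,0.0,0.0126],[0.0,0.0,0.0]],[[-0.004,0.0,0.0108],[0.0,0.0,0.0]],[[-0.0031,0.0,0.0085],[0.0,0.0,0.0]],[[-0.002,0.0001,0.0056],[0.0,0.0,0.0]],[[-0.0008,0.0,0.0019],[0.0,0.0,0.0]]]
[489.304  300.1203  79.156 ] (array([497.0179, 204.9283,  12.0137]), np.float64(3.6821937644976065e-05), np.float64(-1.4899529283670343))
```

View pics/w18.png

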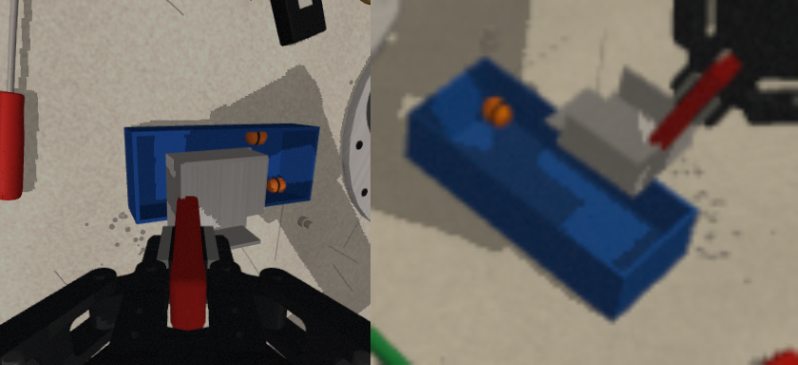

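```bash
python3 - <<'E'
from rig import cams
from h import *
W=cams.camera_info("wrist"); 
def loc(P,p=TR):
    c_,s=np.cos(p[2]),np.sin(p[2]); d=np.array(P)[:2]-p[:2]; return np.array([c_*d[0]+s*d[1],-s*d[0]+c_*d[1]])
for q in [(257,137),(276,184)]:
    print(loc(onz(W,(q[0]/.95+60,q[1]/.95),19.5)))
E
```

```text
[46.28492182 30.89876992]
[ 80.4417536  -31.71870313]
```

{"method": "play_rows", "body": {
  "steps": [
    [[-0.0007, 0, 0.002], [0, 0, 0]],
    [[-0.002, 0, 0.0055], [0, 0, 0]],
    [[-0.0032, 0, 0.0085], [0, 0, 0]],
    [[-0.004, 0, 0.0108], [0, 0, 0]],
    [[-0.0046, 0.0001, 0.0126], [0, 0, 0]],
    [[-0.0051, 0, 0.0139], [0, 0, 0]],
    [[-0.0053, 0, 0.0144], [0, 0, 0]],
    [[-0.0053, 0, 0.0144], [0, 0, 0]],
    [[-0.0051, 0, 0.0138], [0, 0, 0]],
    [[-0.0047, 0, 0.0126], [0, 0, 0]]
  ]
}}

```text
time_s: 31.2
eef_pos: [489.0, 300.4, 99.4]
ee_rot: [0.118, 0.724, -0.667, 0.127]
force: [-0.1, 0.3, -1.6]
grip_width: 0.154
```

```bash
python3 snap.py w19
```

```text
31.2 [489.042 300.445  99.38 ] [ 0.118  0.724 -0.667  0.127] [-0.08   0.326 -1.583] [ 0.298  0.021 -0.051] 0.1537119898012703 [ 0.488  0.656  1.37  -0.334  1.275  2.101]
```

View pics/w19.png

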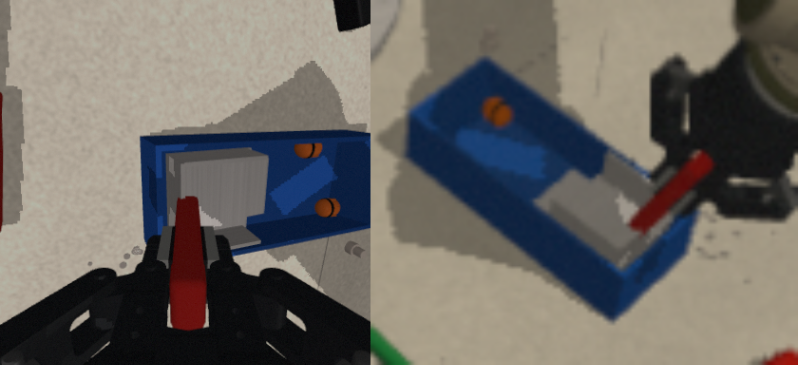

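Clear inside the tray. I'll lower the rest of the way.

{"method": "play_rows", "body": {
  "steps": [
    [[-0.004, 0, 0.0108], [0, 0, 0]],
    [[-0.0031, 0, 0.0085], [0, 0, 0]],
    [[-0.002, 0.0001, 0.0056], [0, 0, 0]],
    [[-0.0008, 0, 0.0019], [0, 0, 0]],
    [[-0.0003, 0, 0.0008], [0, 0, 0]],
    [[0, 0, 0], [0, 0, 0]]
  ]
}}

```text
time_s: 31.9
eef_pos: [489.1, 300.6, 78.6]
ee_rot: [0.118, 0.724, -0.667, 0.128]
force: [0.4, -0.8, -1.9]
grip_width: 0.154
```

{"method": "play_rows", "body": {
  "steps": [
    [[-0.0004, 0, 0.001], [0, 0, 0]],
    [[0, 0, 0], [0, 0, 0]]
  ]
}}

```text
time_s: 32.1
eef_pos: [489.3, 300.8, 78.4]
ee_rot: [0.117, 0.724, -0.667, 0.128]
force: [-0.6, 0.4, 5.6]
grip_width: 0.153
```

{"method": "play_rows", "body": {
  "steps": [
    [[0, 0, 0], [0, 0, 0]],
    [[0, 0, 0], [0, 0, 0]],
    [[0, 0, 0], [0, 0, 0]],
    [[0, 0, 0], [0, 0, 0]],
    [[0, 0, 0], [0, 0, 0]],
    [[0, 0, 0], [0, 0, 0]]
  ],
  "grip": 0.3
}}

```text
time_s: 32.7
eef_pos: [489.0, 300.6, 77.6]
ee_rot: [0.118, 0.724, -0.667, 0.128]
force: [-0.5, -0.1, -0.6]
grip_width: 0.698
```

```bash
python3 snap.py w20
```

```text
32.7 [489.028 300.618  77.554] [ 0.118  0.724 -0.667  0.128] [-0.475 -0.097 -0.615] [0.182 0.016 0.04 ] 0.6982498362244809 [ 0.488  0.683  1.386 -0.339  1.235  2.116]
```

View pics/w20.png

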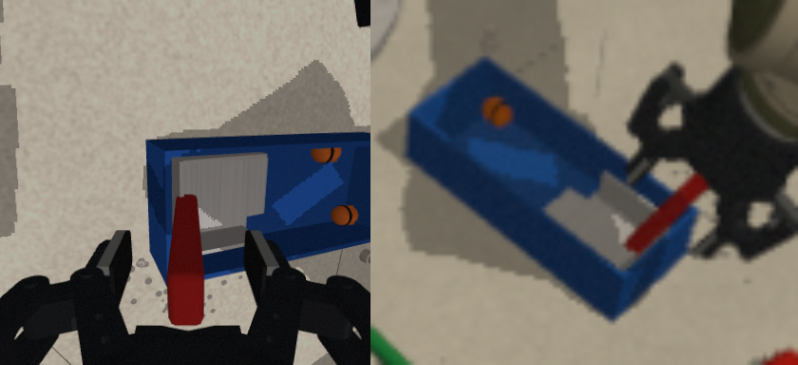

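The scoop stands by itself. Next I retreat and go above the knob.

```bash
python3 - <<'E'
from rig import ctrl
from h import *
np.set_printoptions(precision=3,suppress=True)
s=ctrl.sense(); C=s['eef_pos']; RC=Rq(s['ee_rot'])
tz=RC.as_matrix()[:,2]; p1=C-tz*105; print(p1)
R1=toolR(-1.49,0); p2=np.array([505,-300,235.])
N=22; poses=[]
for i in range(1,N+1):
    u=smooth(i/N); dv=(RC.inv()*R1).as_rotvec(); poses.append((p1+(p2-p1)*u,RC*R.from_rotvec(dv*u)))
o,p,Rc=path(p1,RC,poses); show(o[:11]); show(o[11:]); print(p,Rc.as_matrix())
E
```

```text
[486.156 336.446 176.236]
[[[0.0049,0.0003,0.0013],[0.0,-0.0027,0.0]],[[0.0143,0.0007,0.0037],[0.0,-0.0077,0.0]],[[0.0226,0.0012,0.0058],[0.0,-0.0121,0.0001]],[[0.0302,0.0016,0.0073],[0.0,-0.0162,0.0]],[[0.0367,0.002,0.0085],[0.0001,-0.0198,0.0]],[[0.0426,0.0022,0.0091],[0.0,-0.0227,0.0001]],[[0.0474,0.0025,0.0093],[0.0,-0.0252,0.0001]],[[0.0513,0.0027,0.009],[0.0,-0.0272,0.0]],[[0.0544,0.0029,0.0083],[0.0001,-0.0287,0.0001]],[[0.0565,0.0029,0.0074],[0.0,-0.0298,0.0001]],[[0.0575,0.003,0.0061],[0.0,-0.0302,0.0]]]
[[[0.0577,0.003,0.0048],[0.0001,-0.0302,0.0001]],[[0.0569,0.0029,0.0033],[0.0,-0.0297,0.0001]],[[0.0549,0.0028,0.002],[0.0,-0.0288,0.0]],[[0.0522,0.0027,0.0006],[0.0001,-0.0272,0.0001]],[[0.0483,0.0025,-0.0004],[0.0,-0.0252,0.0001]],[[0.0434,0.0022,-0.0012],[0.0,-0.0227,0.0]],[[0.0378,0.0019,-0.0018],[0.0,-0.0197,0.0001]],[[0.0309,0.0016,-0.0019],[0.0001,-0.0162,0.0]],[[0.0233,0.0012,-0.0017],[0.0,-0.0122,0.0]],[[0.0147,0.0007,-0.0012],[0.0,-0.0077,0.0001]],[[0.0051,0.0003,-0.0005],[0.0,-0.0027,0.0]]]
[ 505.01  -300.028  234.994] [[ 0.081 -0.997  0.   ]
 [-0.997 -0.081  0.   ]
 [-0.    -0.    -1.   ]]
```

{"method": "play_rows", "body": {
  "steps": [
    [[0, 0, -0.006], [0, 0, 0]],
    [[0, 0, -0.016], [0, 0, 0]],
    [[0, 0, -0.026], [0, 0, 0]],
    [[0, 0, -0.034], [0, 0, 0]],
    [[0, 0, -0.032], [0, 0, 0]],
    [[0, 0, -0.018], [0, 0, 0]],
    [[0, 0, -0.008], [0, 0, 0]]
  ],
  "grip": 0
}}

```text
time_s: 33.5
eef_pos: [486.4, 337.4, 178.6]
ee_rot: [0.116, 0.724, -0.667, 0.128]
force: [-0.3, -0.1, -0.0]
grip_width: 0.997
```

{"method": "play_rows", "body": {
  "steps": [
    [[0.0049, 0.0003, 0.0013], [0, -0.0027, 0]],
    [[0.0143, 0.0007, 0.0037], [0, -0.0077, 0]],
    [[0.0226, 0.0012, 0.0058], [0, -0.0121, 0]],
    [[0.0302, 0.0016, 0.0073], [0, -0.0162, 0]],
    [[0.0367, 0.002, 0.0085], [0, -0.0198, 0]],
    [[0.0426, 0.0022, 0.0091], [0, -0.0227, 0]],
    [[0.0474, 0.0025, 0.0093], [0, -0.0252, 0]],
    [[0.0513, 0.0027, 0.009], [0, -0.0272, 0]],
    [[0.0544, 0.0029, 0.0083], [0, -0.0287, 0]],
    [[0.0565, 0.0029, 0.0074], [0, -0.0298, 0]],
    [[0.0575, 0.003, 0.0061], [0, -0.0302, 0]]
  ]
}}

```text
time_s: 34.6
eef_pos: [494.6, 15.9, 205.3]
ee_rot: [0.059, 0.732, -0.675, 0.063]
force: [0.9, -0.4, 0.2]
grip_width: 1.002
```

{"method": "play_rows", "body": {
  "steps": [
    [[0.0577, 0.003, 0.0048], [0, -0.0302, 0]],
    [[0.0569, 0.0029, 0.0033], [0, -0.0297, 0]],
    [[0.0549, 0.0028, 0.002], [0, -0.0288, 0]],
    [[0.0522, 0.0027, 0.0006], [0, -0.0272, 0]],
    [[0.0483, 0.0025, -0.0004], [0, -0.0252, 0]],
    [[0.0434, 0.0022, -0.0012], [0, -0.0227, 0]],
    [[0.0378, 0.0019, -0.0018], [0, -0.0197, 0]],
    [[0.0309, 0.0016, -0.0019], [0, -0.0162, 0]],
    [[0.0233, 0.0012, -0.0017], [0, -0.0122, 0]],
    [[0.0147, 0.0007, -0.0012], [0, -0.0077, 0]],
    [[0.0051, 0.0003, -0.0005], [0, -0.0027, 0]],
    [[0, 0, 0], [0, 0, 0]]
  ]
}}

```text
time_s: 35.8
eef_pos: [504.9, -300.0, 234.7]
ee_rot: [0.0, 0.735, -0.678, -0.0]
force: [-0.4, 0.0, -0.1]
grip_width: 0.999
```

```bash
python3 snap.py w21 150 90 310 230; python3 - <<'E'
from rig import cams
from h import *
np.set_printoptions(precision=2,suppress=True)
W=cams.camera_info("wrist"); print(W['xyz'])
for q in cams.tip_of("wrist","plunger_knob")[:2]: print(q, onz(W,q['pixel'],137))
E
```

```text
35.8 [ 504.918 -300.049  234.729] [ 0.     0.735 -0.678 -0.   ] [-0.41   0.023 -0.066] [-0.013  0.059  0.026] 0.9992486105337284 [-0.735  0.45   1.293 -0.     1.4    0.754]
[ 579.53 -294.32  377.04]
{'pixel': [267.2, 196.4], 'p': 0.81} [ 506.99 -308.25  137.  ]
```

View pics/w21_w.png

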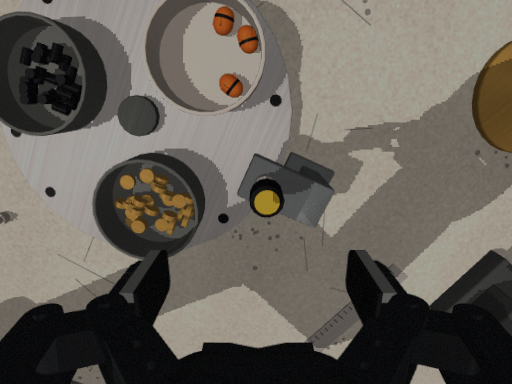

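View pics/w21_s.png

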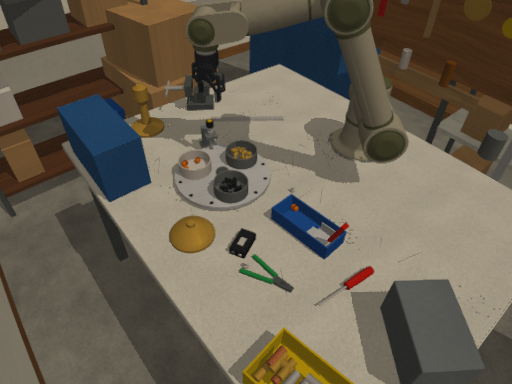

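The wrist view shows three connectors in the white dish, at (224,20), (247,39) and (231,85), and none elsewhere. The knob is at (266,201).

```bash
python3 - <<'E'
from rig import cams
from h import *
np.set_printoptions(precision=2,suppress=True)
W=cams.camera_info("wrist")
im=cv2.imread("pics/w21_w.png"); h=cv2.cvtColor(im,cv2.COLOR_BGR2HSV)
m=cv2.inRange(h[170:240,230:310],(18,120,90),(35,255,255)); ys,xs=np.nonzero(m); c=(xs.mean()+230,ys.mean()+170); print(c,onz(W,c,150.5),len(xs))
t=np.linspace(0,6.28,50)
K=onz(W,c,150.5)
big=cv2.resize(im,None,fx=4,fy=4)
for z in(150,124): cv2.polylines(big,[(proj(W,np.c_[K[0]+14*np.cos(t),K[1]+14*np.sin(t),0*t+z])*4).astype(int)],True,(0,255,0),1)
cv2.imwrite("pics/kn.png",big[560:1000,880:1440])
E
```

```text
(np.float64(266.4230769230769), np.float64(202.01417004048582)) [ 506.53 -307.22  150.5 ] 494
```

View pics/kn.png

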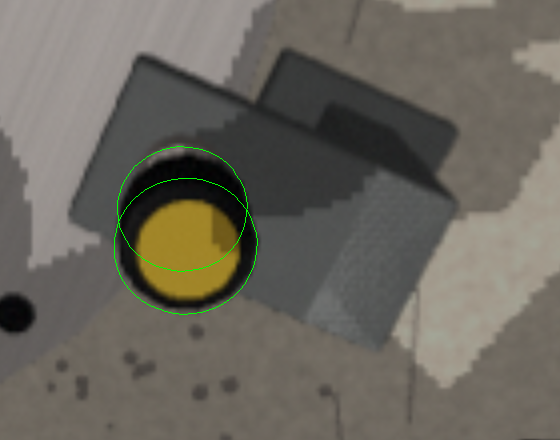

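{"method": "play_rows", "body": {
  "steps": [
    [[0.0054, -0.0009, 0.004], [0, 0, 0]],
    [[0.0054, -0.0009, 0.01], [0, 0, 0]],
    [[0, 0, 0.018], [0, 0, 0]],
    [[0, 0, 0.026], [0, 0, 0]],
    [[0, 0, 0.028], [0, 0, 0]],
    [[0, 0, 0.026], [0, 0, 0]],
    [[0, 0, 0.02], [0, 0, 0]],
    [[0, 0, 0.014], [0, 0, 0]],
    [[0, 0, 0.008], [0, 0, 0]],
    [[0, 0, 0.004], [0, 0, 0]],
    [[0, 0, 0], [0, 0, 0]]
  ]
}}

```text
time_s: 37.05
eef_pos: [507.3, -308.1, 116.6]
ee_rot: [0.0, 0.735, -0.678, -0.0]
force: [0.0, 0.0, 0.3]
grip_width: 0.998
```

```bash
python3 snap.py w22 180 60 260 160
```

```text
37.05 [ 507.265 -308.08   116.579] [ 0.     0.735 -0.678 -0.   ] [0.033 0.025 0.31 ] [-0.053 -0.005  0.019] 0.9980283909496575 [-0.743  0.568  1.428 -0.     1.146  0.747]
```

View pics/w22.png

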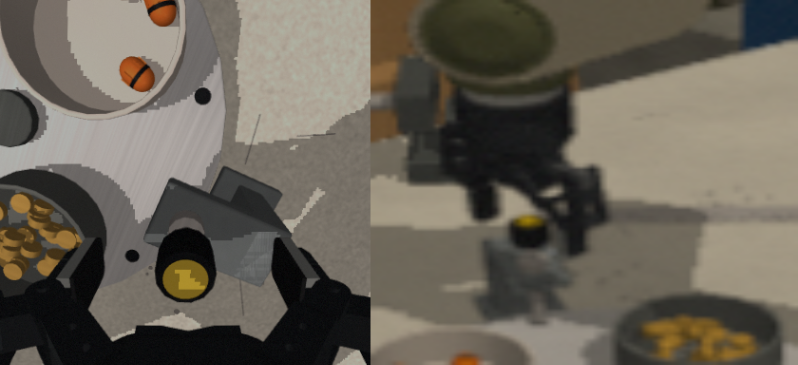

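{"method": "play_rows", "body": {
  "steps": [
    [[0, 0, 0], [0, 0, 0]],
    [[0, 0, 0], [0, 0, 0]],
    [[0, 0, 0], [0, 0, 0]],
    [[0, 0, 0], [0, 0, 0]],
    [[0, 0, 0], [0, 0, 0]],
    [[0, 0, 0], [0, 0, 0]],
    [[0, 0, 0], [0, 0, 0]],
    [[0, 0, 0], [0, 0, 0]]
  ],
  "grip": 1,
  "squeeze": 90
}}

```text
time_s: 37.95
eef_pos: [507.2, -307.1, 117.1]
ee_rot: [-0.0, 0.735, -0.678, -0.001]
force: [-2.9, 5.6, 5.4]
grip_width: 0.305
```

```bash
python3 snap.py w23 180 60 260 160
```

```text
37.95 [ 507.163 -307.051  117.122] [-0.     0.735 -0.678 -0.001] [-2.861  5.642  5.378] [ 0.885  0.333 -0.003] 0.30512266304898933 [-0.742  0.567  1.429  0.001  1.148  0.747]
```

View pics/w23.png

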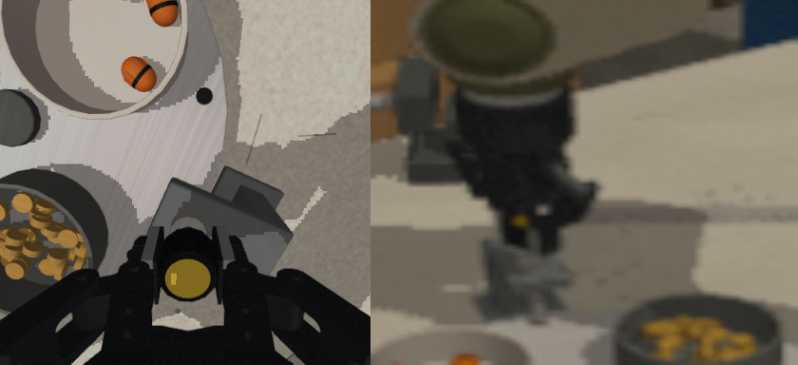

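{"method": "play_rows", "body": {
  "steps": [
    [[-0.0012, -0.0005, -0.001], [0, 0, 0]],
    [[0, 0, -0.003], [0, 0, 0]],
    [[0, 0, -0.003], [0, 0, 0]],
    [[0, 0, -0.003], [0, 0, 0]],
    [[0, 0, -0.003], [0, 0, 0]],
    [[0, 0, -0.003], [0, 0, 0]],
    [[0, 0, 0], [0, 0, 0]],
    [[0, 0, 0], [0, 0, 0]]
  ]
}}

```text
time_s: 38.85
eef_pos: [507.2, -307.0, 128.2]
ee_rot: [0.0, 0.735, -0.678, -0.001]
force: [-3.3, -1.3, -11.1]
grip_width: 0.303
```

{"method": "play_rows", "body": {
  "steps": [
    [[0, 0, -0.002], [0, 0, 0]],
    [[0, 0, -0.002], [0, 0, 0]],
    [[0, 0, -0.002], [0, 0, 0]],
    [[0, 0, -0.0015], [0, 0, 0]],
    [[0, 0, 0], [0, 0, 0]],
    [[0, 0, 0], [0, 0, 0]]
  ]
}}

```text
time_s: 39.45
eef_pos: [507.2, -307.0, 133.9]
ee_rot: [0.0, 0.735, -0.678, -0.001]
force: [-5.4, -2.2, -12.0]
grip_width: 0.303
```

{"method": "play_rows", "body": {
  "steps": [
    [[0, 0, -0.0014], [0, 0, 0]],
    [[0, 0, -0.0014], [0, 0, 0]],
    [[0, 0, 0], [0, 0, 0]],
    [[0, 0, 0], [0, 0, 0]]
  ]
}}

```text
time_s: 39.85
eef_pos: [507.2, -306.9, 135.3]
ee_rot: [0.0, 0.735, -0.678, -0.001]
force: [-3.5, -3.0, -23.2]
grip_width: 0.3
```

The force jumped from 12 to 23 N after about 18 mm of travel, so the plunger is at its stop. I'll hold and verify.

{"method": "play_rows", "body": {
  "steps": [
    [[0, 0, 0], [0, 0, 0]],
    [[0, 0, 0], [0, 0, 0]],
    [[0, 0, 0], [0, 0, 0]],
    [[0, 0, 0], [0, 0, 0]],
    [[0, 0, 0], [0, 0, 0]],
    [[0, 0, 0], [0, 0, 0]]
  ]
}}

```text
time_s: 40.45
eef_pos: [507.2, -306.9, 135.3]
ee_rot: [0.0, 0.735, -0.678, -0.001]
force: [-1.8, -4.3, -25.6]
grip_width: 0.3
```

```bash
python3 snap.py w24 180 60 260 160; python3 - <<'E'
from rig import cams
import cv2,numpy as np
t=cams.capture("top"); cv2.imwrite("pics/top_end.png",cv2.cvtColor(t,cv2.COLOR_RGB2BGR))
a=cv2.imread("pics/top_end.png")
s=cv2.imread("pics/w24_s.png")
cv2.imwrite("pics/end.png",np.hstack([cv2.resize(a[130:290,120:440],(400,300)),cv2.resize(s[130:280,160:380],(400,300))]))
E
```

```text
40.45 [ 507.174 -306.913  135.332] [ 0.     0.735 -0.678 -0.001] [ -1.849  -4.293 -25.586] [-0.655  0.432  0.012] 0.30035452354691616 [-0.741  0.547  1.41  -0.001  1.187  0.748]
```

View pics/w24.png

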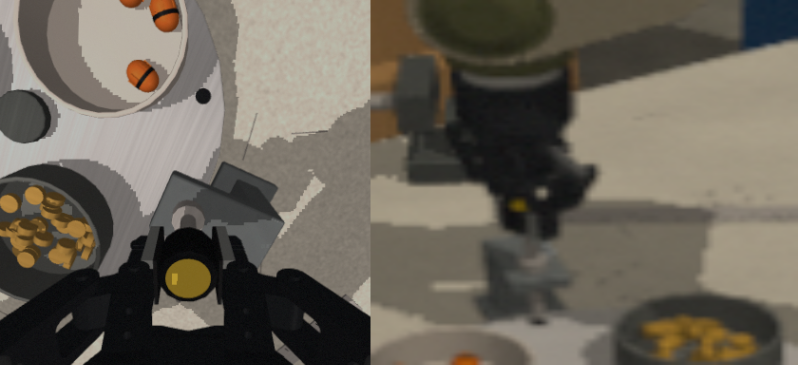

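View pics/end.png

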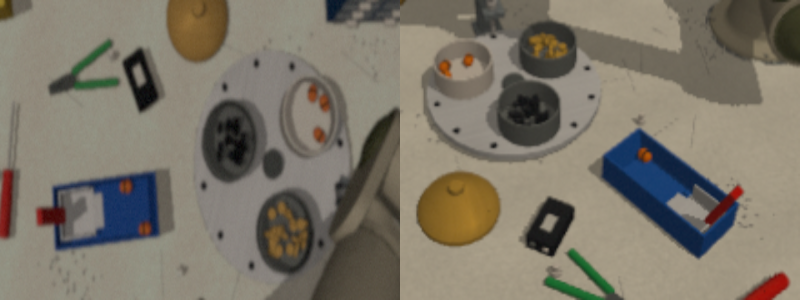

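```bash
python3 -c "
from rig import ctrl
print(ctrl.finish_job()); s=ctrl.sense(); print(s['time_s'],s['eef_pos'],s['force'],s['grip_width'])"
```

```text
the job is handed in; nothing more can be done
None
the job is handed in; nothing more can be done
```

I handed the job in at about 40.6 s of the 64 s allowed, with every step done in the order asked. `finish_job` gives no verdict, so what follows is from my own last checks.

- **Connectors:** I tipped three into the white dish with the scoop. The last top, scene and wrist pictures show all three there and none on the bench or in the grey dishes. The other two are still in the tray. They had ridden up on the scoop's nose, so I lowered the scoop to drop them back in before lifting.
- **Scoop:** It stands upright by itself at its starting place in the blue tray, seen in the final top and scene pictures.
- **Knob:** I gripped it with a 90 N squeeze and pulled it up about 18 mm. The measured height went from 117.1 to 135.3 mm. Near the end the force rose from 12 N to 23–26 N, which I take as the stop. The height and grip did not change over the next 0.6 s, with no sign of slipping, and the arm was still holding at hand-in.

The top and scene cameras disagreed by about 5 mm on the tray and by about 10 mm on the knob. I settled both with the wrist camera. No other check failed.

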